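# Sort the lino-printing things into their trays

## Task

Put the lino-printing things away where each kind belongs: both carved blocks flat in the wide two-bay tray (one block to a bay), both cutters lying each in a bay of its own of the narrow three-bay tray, and the shaker jar standing upright in the round well of the jar stand. One block is still pushed under the hold-down bridge of the printing jig, so draw it out forward from under the bridge before you lift it.

Things in the scene. Friction and masses are not known exactly. Their poses are not given: they have to be found in the camera images.
- block_cat: Lino printing block with a carved blue cat on top: flat chipboard 58 mm wide (its x axis), 100 mm long (its y axis), solid body 22 mm high, carved relief to 26 mm, 107 g. Origin: centre of the underside, z up. Grip it across the 58 mm width. It starts in the jig, its length along the jig, far end under the bridge
- block_fish: Lino printing block with a carved blue fish on top: flat chipboard 60 mm wide (its x axis), 96 mm long (its y axis), solid body 22 mm high, carved relief to 26 mm, 107 g. Origin: centre of the underside, z up. Grip it across the 60 mm width. It starts on the worktop
- cutter_v_mid (a point): Lino cutter with a red handle, with a thin steel gouge at one end, 106 mm long, 35 g, lying flat; may roll if pushed. Site: on the axis of the round handle (28 mm thick, 61 mm long), 14 mm above what it lies on, near the centre of mass: grip across the handle here. Its y axis runs along the tool: handle from y = -29 to +32 mm, gouge's tip at y = -73 mm
- cutter_u_mid (a point): Lino cutter with a pale wooden handle, with a thin steel gouge at one end, 106 mm long, 35 g, lying flat; may roll if pushed. Site: on the axis of the round handle (28 mm thick, 61 mm long), 14 mm above what it lies on, near the centre of mass: grip across the handle here. Its y axis runs along the tool: handle from y = -29 to +32 mm, gouge's tip at y = -73 mm
- jar: Shaker jar, an upright cylinder 41 mm in diameter and 105 mm high with a dark cap, 110 g. Origin: centre of the underside, z up
- block_tray: Low open wooden tray, fixed, 134 mm long by 183 mm wide, with two wide bays for the blocks. Floor 4 mm thick; walls and dividers 5 mm thick, their tops only 12 mm above the worktop. Origin: centre of the underside; the bays run along its x axis, side by side along y, their centres at y = -44.5 and +44.5 mm; each bay is 84 mm wide and 124 mm long inside
- cutter_tray: Low open wooden tray, fixed, 134 mm long by 152 mm wide, with three narrow bays for the cutters. Floor 4 mm thick; walls and dividers 5 mm thick, their tops only 12 mm above the worktop. Origin: centre of the underside; the bays run along its x axis, side by side along y, their centres at y = -49, 0 and +49 mm; each bay is 44 mm wide and 124 mm long inside
- jar_stand: Square wooden block 96 x 96 mm, 28 mm high, fixed to the worktop, with one round well 61 mm in diameter and 22 mm deep in the middle of its top (floor of the well 6 mm above the worktop). Origin: centre of the underside, under the well's centre
- jig: Fixed printing jig: base board 175 (x) x 116 (y) x 6 mm thick; origin: centre of its underside; open front at -x, toward the robot. A metal bridge covers it from x = +35 mm to the far end, 37 to 43 mm above the worktop, on cheeks 84 mm apart, with a stop behind at x = +72 mm. The block lies on the board, its far 30 mm or so under the bridge; 50 mm toward -x it is clear, still on the board
There are look-alikes about, which are no part of the job. Several things look just like the part that bears cutter_u_mid: the one meant starts farthest to the robot's right. Leave any green look-alike of the jar alone.

How it is judged:
By the outcome, as a careful person would: the job done as asked, in the order asked, and still so for the second after the job is handed in, with the robot touching nothing.
It also fails if it takes over 125 s, if anything falls off the work surface, if the arm or the gripper's body presses on something with over 40 N, if the wrist force passes 120 N, or if a joint passes its speed limit or range.

## Robot

A 6-joint arm with a two-finger parallel gripper is mounted at the origin on a cart in front of the work surface, level with it; the furniture and walls round the work are solid. World frame = base frame: x ahead of the robot, y to its left, z up, the work surface at z = 0. Lengths are in m, angles in rad, forces in N, time in s.
With the tool pointing down it reaches from about 0.25 to 0.775 m from the base axis. Payload 4 kg.
Tool frame: the origin (TCP) lies at the very end of the fingers, on their centre line; the grasp point (between the pads) lies hold_point_z behind it (hold_point_z is the distance from the TCP to the grasp point, in m); z points along the fingers, y is the direction in which the jaws open and shut (so a half turn about z gives the same grasp; the last joint's range is limited). The gripper opens to 94 mm and grips with 3 to 60 N. Pads are 16 mm wide; open, the fingers measure 119 mm over their backs; the gripper's body (75 mm by 177 mm) begins 78 mm behind the grasp point.
Start: joints at [1.107, 0.087, 1.371, -0, 1.684, -0.103], TCP at [0.194, 0.515, 0.206] pointing down, gripper open.
Joint ranges: [-3.1, 3.1], [-0.76, 2.03], [0.27, 2.55], [-1.08, 4.22], [0.17, 2.65], [-2.57, 2.57]. Speed limits (rad/s): [2.79, 2.79, 3.14, 3.14, 3.14, 3.14].

## Interface

Orientations are given as [roll, pitch, yaw] about the fixed x, y, z axes, in that order (R = Rz(yaw) Ry(pitch) Rx(roll)).
In Python, from bench import * gives the robot as it stands.
- The arm moves only by the tool step_arm, never from a script. Its argument "increments" is text: rows parted by semicolons, each of 6 numbers parted by spaces: the shift along the tool's x, y, z in cm, then the turn, a rotation vector about the tool's x, y, z in rad. A call has 1 to 5 rows; each row shifts and turns the commanded pose from where the row before left it, along the tool's axes as they then stand; what a row does not reach is not made up. A row lasts 1/10 s, in which the tool goes at most 50 mm and 8.59 degrees, less where a joint would pass 70% of its speed; a pose out of reach is approached as far as the arm can. A call is refused whole if a number of a shift passes 5 or a number of a turn 0.15, either way. A call with a gripper value outside its range is refused whole. "claw" is the gripper's target within -1 to 1 (shut at 1, half-way at 0, fully open at -1), set as the call begins (left out, the last holds). The fingers move at their own pace and stop on an object; the grip force is fixed at half the most. Time passes only in rows, so rows that do not move let the fingers close. It gives the time, the measured TCP pose, the force and the opening at its end, in the units of the state.
- get_obs(): the state, without advancing time (a new reading comes with each control period).
- snapshot(name): name is "scene" or "top" or "wrist"; returns the picture (400x640x3 uint8, red, green, blue); there is no depth.
- calibration(name): a dict with "camera_matrix" (3x3 intrinsics, pixels), "eye" and "orientation" of the camera in the world; the wrist camera has in their place "tool_from_camera" (4x4, takes a point from camera to tool coordinates, whose origin is the TCP and whose axes are the flange's). Camera axes: x right, y up, looking along -z (the intrinsics and any distortion apply to the point x, -y, -z); pixel columns grow to the right and rows downward; lengths in m; the calibration is good to about 2 mm. A picture is of the moment at which its call begins: read the wrist's pose just before it. calibration takes no time and is no camera call.
- close_job(): hands the job in, once; it reports no verdict.
The state is a dict: "time": time; "joint_positions": joint angles; "qvel": joint speeds; "joint_torque": joint torques, N m; "tool_pos": TCP position; "ee_rot": TCP orientation; "wrist_force": force on the tool from outside, world axes, zero at the start; "wrist_torque": the same for the moment, N m; "width": finger opening in m.
Only numpy, scipy, OpenCV 4.12 (cv2) and the standard library are available. Lean on these libraries where they do the work, as an engineer would, in place of code of your own. Each camera call takes 0.05 s, during which the arm holds its last target. There are 200 camera calls.

## Working session

There is one attempt and no reset: what is moved stays moved. The work goes in short steps, Python scripts to look and compute and a tool call to move; the robot and the scene stay as the last step left them, time stands still between calls to the robot, and variables do not carry over. Pictures are saved under pics/ and viewed, about 12 in all and at most 16, crops included, and the job is handed in when it is done.

Besides the shell and the picture viewer there is one more tool, called after "Emit:" as name(argument=value, ...) on one line, values as JSON. step_arm: Moves the arm, as the interface text tells. Its arguments: {"type":"object","properties":{"increments":{"type":"string"},"claw":{"type":"number"}},"required":["increments"]}

```bash
mkdir -p pics; ls
python3 - <<'E'
from bench import *
import cv2
o=get_obs(); print(o)
for n in("scene","top","wrist"):
    c=calibration(n); print(n,c)
    cv2.imwrite(f"pics/{n}0.png",snapshot(n)[:,:,::-1])
print(get_obs()['time'])
E
```

```text
pics
{'time': 0.0, 'joint_positions': array([ 1.10689257e+00,  8.79491290e-02,  1.37223195e+00, -2.91508657e-06,
        1.68362769e+00, -1.03078694e-01]), 'qvel': array([ 0.00063874,  0.00168412,  0.0010862 , -0.00092509, -0.001013  ,
       -0.00041287]), 'joint_torque': array([ 2.60806519e-04, -3.40192902e+01, -3.02424932e+01,  7.16249761e-02,
        3.33456905e-02, -1.55718053e-04]), 'tool_pos': array([0.19392049, 0.51408711, 0.20431873]), 'ee_rot': array([-3.13938801e+00, -2.25147241e-04,  2.78076701e+00]), 'wrist_force': array([ 0.40497538, -0.13728814,  0.0535501 ]), 'wrist_torque': array([ 0.01899254, -0.01792738, -0.01730291]), 'width': 0.09416881160048433}
scene {'camera_matrix': array([[425.14299178,   0.        , 314.62364137],
       [  0.        , 425.14299178, 204.41312097],
       [  0.        ,   0.        ,   1.        ]]), 'eye': array([-0.29491052, -0.65207322,  0.6744683 ]), 'orientation': array([ 1.05925054, -0.01052712, -0.76613145])}
top {'camera_matrix': array([[391.96781622,   0.        , 321.13008458],
       [  0.        , 391.96781622, 207.28201812],
       [  0.        ,   0.        ,   1.        ]]), 'eye': array([0.25301547, 0.18196105, 1.36675823]), 'orientation': array([ 0.17145731, -0.00628423, -1.57274491])}
wrist {'camera_matrix': array([[330.23206651,   0.        , 325.02710892],
       [  0.        , 330.23206651, 187.73801835],
       [  0.        ,   0.        ,   1.        ]]), 'tool_from_camera': array([[-6.36796862e-04,  9.65855423e-01,  2.59080868e-01,
         7.61063244e-02],
       [ 9.99999420e-01,  8.40220360e-04, -6.74441537e-04,
         3.28212271e-04],
       [-8.69098036e-04,  2.59080288e-01, -9.65855398e-01,
        -1.79785695e-01],
       [ 0.00000000e+00,  0.00000000e+00,  0.00000000e+00,
         1.00000000e+00]])}
0.15
```

Run:
```python
import bench
print([n for n in dir(bench) if not n.startswith('_')]); print(getattr(bench,'hold_point_z',None))
```

```text
['IKError', 'calibration', 'close_job', 'get_obs', 'hold_point_z', 'snapshot']
0.0188
```

View pics/top0.png

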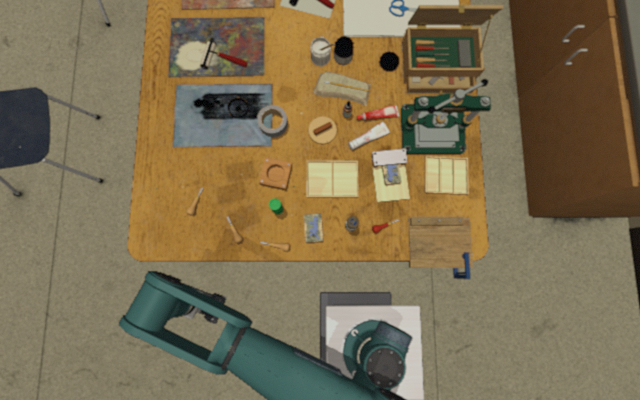

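View pics/scene0.png

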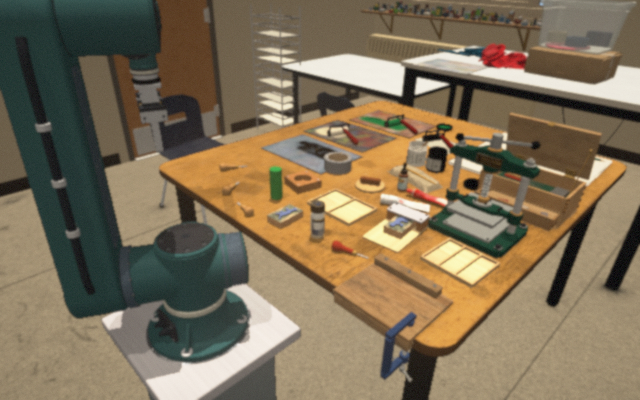

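```bash
cat > u.py <<'E'
from bench import *
import numpy as np, cv2
from scipy.spatial.transform import Rotation as Ro
def cam(name,obs=None):
    c=calibration(name); K=c['camera_matrix']
    if name=='wrist':
        T=np.eye(4); T[:3,:3]=Ro.from_euler('xyz',obs['ee_rot']).as_matrix(); T[:3,3]=obs['tool_pos']
        M=T@c['tool_from_camera']; return K,M[:3,:3],M[:3,3]
    return K,Ro.from_euler('xyz',c['orientation']).as_matrix(),c['eye']
def ray(C,u,v):
    K,R,e=C; p=np.linalg.solve(K,[u,v,1.]); d=R@np.array([p[0],-p[1],-p[2]]); return e,d/np.linalg.norm(d)
def onz(C,u,v,z=0.):
    e,d=ray(C,u,v); return e+d*(z-e[2])/d[2]
def proj(C,X):
    K,R,e=C; p=R.T@(np.asarray(X,float)-e); q=K@np.array([p[0],-p[1],-p[2]]); return q[:2]/q[2]
def tri(rays):
    A=np.zeros((3,3));b=np.zeros(3)
    for e,d in rays:
        M=np.eye(3)-np.outer(d,d);A+=M;b+=M@e
    X=np.linalg.solve(A,b); return X,[round(1000*float(np.linalg.norm(np.cross(X-e,d))),1) for e,d in rays]
def wsnap(name):
    o=get_obs(); im=snapshot('wrist'); cv2.imwrite(f'pics/{name}.png',im[:,:,::-1]); np.save(f'pics/{name}.npy',np.r_[o['tool_pos'],o['ee_rot']]); return im,cam('wrist',o)
def load(name):
    p=np.load(f'pics/{name}.npy'); return cv2.imread(f'pics/{name}.png'),cam('wrist',dict(tool_pos=p[:3],ee_rot=p[3:]))
def go(*wps):
    """waypoints (x,y,z,yaw): print total tool shift in cm and yaw turn, tool pointing down"""
    o=get_obs(); p=o['tool_pos']; R=Ro.from_euler('xyz',o['ee_rot'])
    print('t',o['time'],'tcp',p.round(4),'rpy',o['ee_rot'].round(3),'F',o['wrist_force'].round(1),'w',round(o['width'],4))
    for w in wps:
        R2=Ro.from_euler('xyz',[np.pi,0,w[3]])
        d=R.inv().apply(np.array(w[:3])-p)*100; t=(R.inv()*R2).as_rotvec()
        print('shift cm',d.round(2),'turn',t.round(3),'| per n=%d'%max(np.ceil(np.linalg.norm(d)/5),np.ceil(np.linalg.norm(t)/.15),1))
        p=np.array(w[:3]);R=R2
E
python3 - <<'E'
from u import *
C=cam('top')
for n,(u,v,z) in dict(cutter_u=(275,245,.014),red=(383,227,.014),jar=(352,220,.1),fish=(313,228,.022),cat=(391,176,.028),btray=(332,179,.01),ctray=(446,176,.01),stand=(276,175,.028),jig=(391,178,.006),green=(276,206,.1)).items():
    print(n,onz(C,u,v,z).round(3))
go((.3,.2,.35,np.pi),(.42,.12,.35,np.pi))
E
```

```text
cutter_u [0.356 0.332 0.014]
red [ 0.418 -0.042  0.014]
jar [0.43  0.073 0.1  ]
fish [0.413 0.201 0.022]
cat [ 0.596 -0.073  0.028]
btray [0.59  0.134 0.01 ]
ctray [ 0.601 -0.273  0.01 ]
stand [0.6   0.331 0.028]
jig [ 0.595 -0.077  0.006]
green [0.477 0.322 0.1  ]
t 0.15 tcp [0.194  0.5142 0.2046] rpy [-3.14  -0.     2.781] F [ 0.6 -0.2 -0.3] w 0.094
shift cm [-21.01 -25.68 -14.5 ] turn [-0.002 -0.    -0.361] | per n=8
shift cm [-12.  -8.  -0.] turn [0. 0. 0.] | per n=3
```

Emit:
step_arm(increments="-2.6 -3.2 -1.8 0 0 0;-2.6 -3.2 -1.8 0 0 0;-2.6 -3.2 -1.8 0 0 0;-2.6 -3.2 -1.8 0 0 0;-2.6 -3.2 -1.8 0 0 0", claw=-1)

```text
time: 0.65
tool_pos: [0.2593, 0.3173, 0.2959]
ee_rot: [-3.141, 0.0, 2.781]
wrist_force: [-0.3, -0.0, 1.2]
width: 0.0942
```

Emit:
step_arm(increments="-2.6 -3.2 -1.8 0 0 0;-2.6 -3.2 -1.8 0 0 -0.12;-2.6 -3.2 0 0 0 -0.12;0 0 0 0 0 -0.12;0 0 0 0 0 0")

```text
time: 1.15
tool_pos: [0.3022, 0.2054, 0.3311]
ee_rot: [3.141, 0.0, 3.128]
wrist_force: [1.0, 0.2, -0.1]
width: 0.0942
```

Run:
```python
from u import *
wsnap('w1')
go((.43,.02,.36,np.pi))
```

```text
t 1.2 tcp [0.3019 0.2061 0.3309] rpy [ 3.141 -0.     3.128] F [ 1.9 -0.1  0.6] w 0.0939
shift cm [-13.07 -18.43  -2.92] turn [ 0.    -0.    -0.014] | per n=5
```

View pics/w1.png

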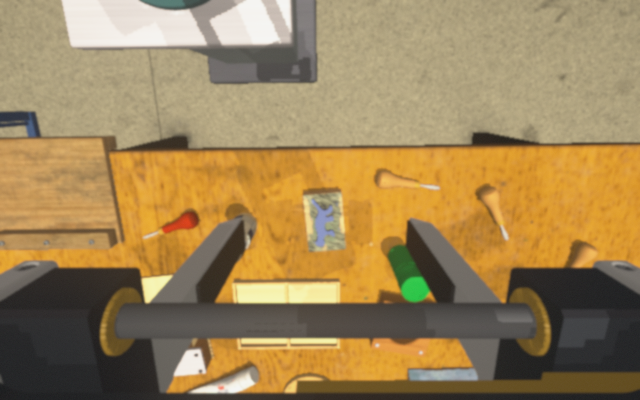

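Emit:
step_arm(increments="-4 -2 -0.5 0 0 0;-4 -2 -0.5 0 0 0;-4 -2 -0.5 0 0 0;0 0 0 0 0 -0.014;0 0 0 0 0 0")

```text
time: 1.7
tool_pos: [0.4212, 0.1458, 0.345]
ee_rot: [-3.142, -0.003, -3.139]
wrist_force: [0.1, -0.2, 0.4]
width: 0.0942
```

Run:
```python
from u import *
wsnap('w2')
go((.64,-.05,.36,np.pi))
```

```text
t 1.75 tcp [0.4206 0.1461 0.3456] rpy [ 3.141e+00 -2.000e-03 -3.138e+00] F [-0.3  0.6  0.6] w 0.0942
shift cm [-21.86 -19.7   -1.48] turn [ 0.    -0.002  0.004] | per n=6
```

Emit:
step_arm(increments="-3.7 -3.2 0 0 0 0;-3.7 -3.2 0 0 0 0;-3.7 -3.2 0 0 0 0;-3.7 -3.2 0 0 0 0;-3.7 -3.2 0 0 0 0")

```text
time: 2.25
tool_pos: [0.6071, -0.0131, 0.347]
ee_rot: [3.141, 0.001, -3.136]
wrist_force: [1.3, 0.1, 0.5]
width: 0.0939
```

Emit:
step_arm(increments="-3.7 -3.2 0 0 0 0;0 0 0 0 0 0;0 0 0 0 0 0")

```text
time: 2.55
tool_pos: [0.6439, -0.0447, 0.3444]
ee_rot: [3.14, -0.003, -3.137]
wrist_force: [0.3, -0.4, 0.1]
width: 0.0937
```

Run:
```python
from u import *
wsnap('w3')
go((.62,.25,.36,np.pi))
a=cv2.imread('pics/w2.png')[0:300];b=cv2.imread('pics/w3.png')[0:300]
cv2.imwrite('pics/v23.png',np.vstack([a,b]))
```

```text
t 2.6 tcp [ 0.6433 -0.0441  0.3464] rpy [ 3.141e+00 -1.000e-03 -3.136e+00] F [-0.5  0.1  0.2] w 0.094
shift cm [ 2.17 29.42 -1.34] turn [ 0.001 -0.001  0.005] | per n=6
```

View pics/v23.png

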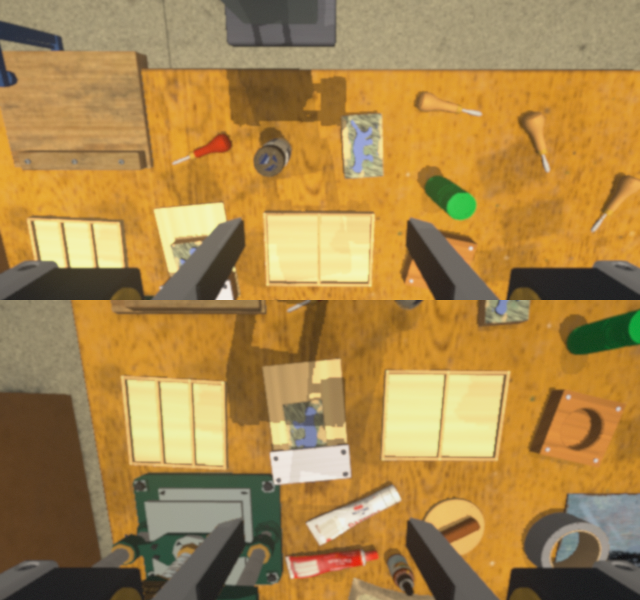

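Emit:
step_arm(increments="0 4 0 0 0 0;0 4 0 0 0 0;0.5 4 0 0 0 0;0.5 4 0 0 0 0;0 0 0 0 0 0")

```text
time: 3.1
tool_pos: [0.6302, 0.1211, 0.3495]
ee_rot: [3.139, 0.004, -3.128]
wrist_force: [1.5, -0.6, 0.1]
width: 0.0941
```

```bash
cat > seg.py <<'E'
from u import *
def blobs(im,lo,hi,amin=60,rows=(0,285)):
    h=cv2.cvtColor(im,cv2.COLOR_BGR2HSV); m=cv2.inRange(h,lo,hi); m[rows[1]:]=0; m[:rows[0]]=0
    m=cv2.morphologyEx(m,cv2.MORPH_OPEN,np.ones((3,3),np.uint8))
    cs,_=cv2.findContours(m,cv2.RETR_EXTERNAL,cv2.CHAIN_APPROX_NONE)
    return sorted([c for c in cs if cv2.contourArea(c)>amin],key=lambda c:-cv2.contourArea(c))
def rect(C,c,z):
    """ground-plane min-area rect of a contour at height z: centre, (short,long) mm, long-axis yaw"""
    P=np.array([onz(C,u,v,z)[:2] for u,v in c.reshape(-1,2).astype(float)])*1000
    (cx,cy),_,_=cv2.minAreaRect(P.astype(np.float32)); b=cv2.boxPoints(cv2.minAreaRect(P.astype(np.float32)))
    e1,e2=b[1]-b[0],b[2]-b[1]
    l,s=(e1,e2) if np.linalg.norm(e1)>np.linalg.norm(e2) else (e2,e1)
    return np.round([cx,cy],1),np.round([np.linalg.norm(s),np.linalg.norm(l)],1),round(float(np.arctan2(l[1],l[0])%np.pi),3)
E
python3 - <<'E'
from seg import *
wsnap('w4')
for n in ('w1','w2','w3','w4'):
    im,C=load(n); h=cv2.cvtColor(im,cv2.COLOR_BGR2HSV)
    if n=='w2':
        for k,(u,v) in dict(tab=(300,200),pale=(430,102),pale2=(535,125),fishedge=(350,170),fishblue=(365,140),jarcap=(268,158),red=(215,147),tray=(290,240)).items(): print(k,h[v,u])
    if n=='w3':
        for k,(u,v) in dict(trayfl=(410,420),wall=(386,420),ctray=(145,420),stand=(560,395),well=(575,430),jigbase=(300,380),bridge=(310,465),tab=(245,410)).items(): print(k,h[v-300,u])
    for k,lo,hi in (('cream',(20,60,200),(40,150,255)),('blue',(105,60,60),(125,255,255)),('red',(0,190,90),(5,255,255)),('red2',(174,150,90),(180,255,255))):
        for c in blobs(im,lo,hi)[:5]:
            x=c.reshape(-1,2); print(n,k,cv2.contourArea(c),x.mean(0).round(0),*rect(C,c,.01))
E
```

```text
w1 cream 192.5 [156. 280.] [519.6 -82.4] [16.2 53. ] 1.666
w1 cream 162.0 [308. 215.] [407.  178.2] [10.3 63.5] 0.071
w1 blue 209.5 [321. 225.] [426.8 198.2] [16.6 60.5] 3.012
w1 blue 156.0 [ 30. 125.] [ 256.2 -232.8] [13.4 32.6] 3.102
tab [ 18 199 217]
pale [ 19 160 238]
pale2 [ 17 163 228]
fishedge [ 27  61 180]
fishblue [114  60 201]
jarcap [162  10 128]
red [  6 220 202]
tray [ 26  91 245]
w2 cream 6831.0 [324. 246.] [592.1 136.7] [129.5 183. ] 1.556
w2 cream 2289.5 [184. 230.] [570.5 -72.1] [116.6 117.6] 0.102
w2 cream 1100.5 [108. 244.] [ 583.7 -219.4] [43.8 83.5] 3.091
w2 cream 1099.5 [ 79. 243.] [ 582.1 -268.1] [43.2 84.7] 3.09
w2 cream 1015.5 [ 50. 241.] [ 580.  -316.8] [42.2 84.9] 3.089
w2 blue 283.5 [14. 32.] [ 254.3 -297.1] [19.6 45.1] 1.362
w2 blue 273.5 [360. 149.] [422.3 200.6] [22.8 62.7] 2.842
w2 blue 129.5 [ 4. 76.] [ 311.5 -325.3] [17.3 32.5] 2.897
w2 blue 68.5 [55. 43.] [ 266.9 -243.7] [11.3 17.3] 2.94
trayfl [ 29  82 239]
wall [ 24 105 236]
ctray [ 29  83 238]
stand [ 14 161  90]
well [ 15 182 214]
jigbase [ 18 121 194]
bridge [ 17  23 226]
tab [ 17 173 131]
w3 c
[... 265 characters left out ...]
45. 119.] [ 599.1 -318.2] [ 44.2 125.2] 3.091
w3 blue 173.5 [308. 137.] [621.4 -73.7] [26.4 29.3] 3.137
w3 blue 85.0 [501.   6.] [440.1 203.1] [12.6 16.9] 0.136
w3 red 83.5 [353. 260.] [830.9   4.4] [22.3 22.5] 0.02
w4 cream 6165.0 [343. 128.] [589.2 139.6] [125.6 176.4] 1.547
w4 cream 3930.5 [196. 108.] [575.1 -71.7] [115.9 121.9] 0.097
w4 cream 2127.0 [104. 127.] [ 605.4 -220.2] [ 43.2 125.5] 3.091
w4 cream 2099.0 [ 72. 125.] [ 602. -269.] [ 42.4 126.1] 3.09
w4 cream 2025.5 [ 40. 123.] [ 598.8 -317.5] [ 41.6 124.3] 3.09
w4 blue 301.0 [197. 135.] [609.9 -74.1] [26.3 56.8] 2.901
w4 blue 165.0 [384.   9.] [434.2 206.5] [25.2 29. ] 3.066
w4 red 112.5 [249. 262.] [832.2  -7.1] [23.  32.6] 1.582
```

Run:
```python
from seg import *
R={'w1':dict(pale=(365,165,445,195),red=(138,205,205,245),fish=(292,178,355,260),jar=(225,200,256,252)),
   'w2':dict(pale=(405,85,490,122),red=(165,128,240,172),fish=(330,105,395,185),jar=(245,130,300,182))}
th=dict(pale=((14,90,200),(30,176,255)),red=((0,150,80),(10,255,255)),fish=((0,0,0),(180,125,255)),jar=((0,0,0),(180,110,200)))
hz=dict(pale=.014,red=.014,fish=.022,jar=.105)
Y={};tiles=[]
for n in R:
    im,C=load(n)
    for k,(a,b,c,d) in R[n].items():
        s=im[b:d,a:c]; h=cv2.cvtColor(s,cv2.COLOR_BGR2HSV); m=cv2.inRange(h,*th[k])
        cs,_=cv2.findContours(m,cv2.RETR_EXTERNAL,cv2.CHAIN_APPROX_NONE); q=max(cs,key=cv2.contourArea)+[a,b]
        r=cv2.minAreaRect(q); M=cv2.moments(q); ce=(r[0] if k=='fish' else (M['m10']/M['m00'],M['m01']/M['m00']))
        print(n,k,cv2.contourArea(q),np.round(ce,1),*rect(C,q,hz[k])); Y.setdefault(k,[]).append(ray(C,*ce))
        t=s.copy(); cv2.drawContours(t,[q-[a,b]],-1,(255,0,255),1); tiles.append(cv2.resize(t,(200,200),interpolation=0))
for k,v in Y.items(): print(k,tri(v))
cv2.imwrite('pics/seg1.png',np.vstack([np.hstack(tiles[:4]),np.hstack(tiles[4:])]))
```

```text
w1 pale 334.5 [394.7 182. ] [355.4 318.1] [23.7 56.9] 1.283
w1 red 348.5 [182.4 222.4] [417.1 -27.6] [25.2 60.4] 2.025
w1 fish 2107.5 [324.  221.1] [413.2 203.7] [60.  97.6] 0.072
w1 jar 771.0 [238.8 231.6] [396.3  92.6] [39.3 53.5] 3.049
w2 pale 346.0 [437.2 103.6] [349. 319.] [22.1 53.9] 1.499
w2 red 379.0 [214.6 145.7] [419.  -27.6] [25.2 58.9] 2.124
w2 fish 2401.5 [362.4 145.5] [413.8 203.5] [60.6 97.6] 0.063
w2 jar 884.5 [272.5 156.4] [415.7  79.1] [36.6 51.3] 2.35
pale (array([0.35042283, 0.31246879, 0.02086945]), [0.1, 0.1])
red (array([ 0.4148725 , -0.02501287,  0.0113716 ]), [0.1, 0.1])
fish (array([0.41254099, 0.20348514, 0.02124695]), [0.3, 0.3])
jar (array([0.43134819, 0.06493247, 0.01317851]), [0.3, 0.3])
```

View pics/seg1.png

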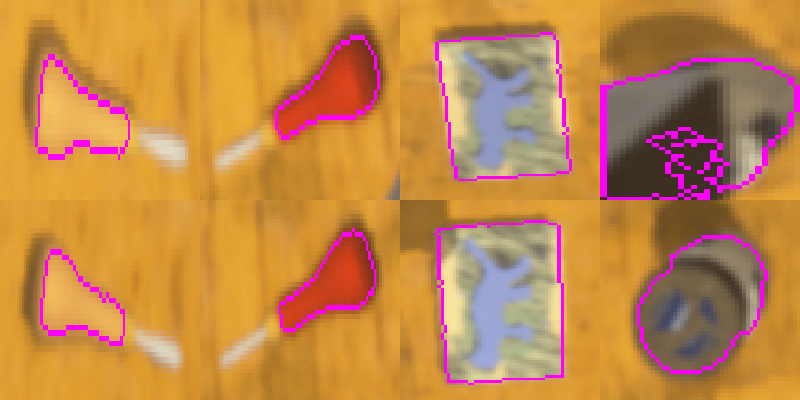

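Run:
```python
from u import *
go((.413,.2035,.08,3.207),(.413,.2035,.010,3.207))
```

```text
t 3.15 tcp [0.6309 0.1184 0.3493] rpy [ 3.141  0.004 -3.131] F [-0.1  0.1  0.2] w 0.0939
shift cm [21.81  8.72 26.84] turn [ 0.001  0.004 -0.055] | per n=8
shift cm [ 0. -0.  7.] turn [0. 0. 0.] | per n=2
```

Emit:
step_arm(increments="2.7 1.1 3.3 0 0 0;2.7 1.1 3.3 0 0 0;2.7 1.1 3.3 0 0 0;2.7 1.1 3.3 0 0 0;2.7 1.1 3.3 0 0 0", claw=-1)

```text
time: 3.65
tool_pos: [0.4962, 0.1684, 0.1814]
ee_rot: [3.141, 0.003, -3.138]
wrist_force: [0.5, 1.3, -0.5]
width: 0.0942
```

Emit:
step_arm(increments="2.7 1.1 3.3 0 0 0;2.7 1.1 3.3 0 0 0;2.9 1.0 3.7 0 0 -0.055;0 0 0 0 0 0")

```text
time: 4.05
tool_pos: [0.4039, 0.1979, 0.0701]
ee_rot: [-3.137, -0.018, -3.08]
wrist_force: [-0.8, 0.1, -0.5]
width: 0.0938
```

Run:
```python
from u import *
im,C=wsnap('w5'); go((.413,.2035,.010,3.207))
cv2.imwrite('pics/w5m.png',im[:,:,::-1])
```

```text
t 4.1 tcp [0.4096 0.1989 0.0748] rpy [-3.139 -0.007 -3.081] F [ 1.6 -0.5  0.5] w 0.0938
shift cm [-0.41  0.46  6.47] turn [-0.002 -0.007 -0.005] | per n=2
```

View pics/w5m.png

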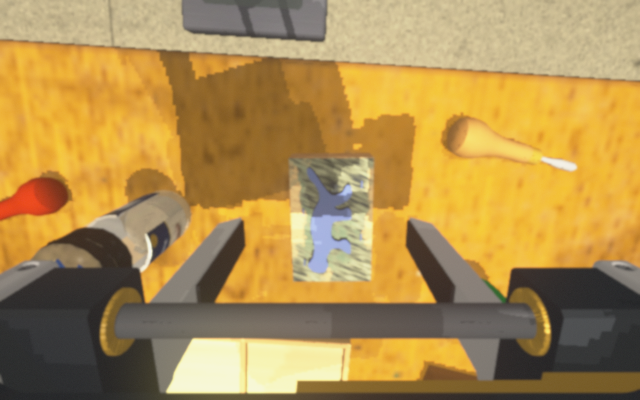

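Emit:
step_arm(increments="0 0.4 0 0 0 0;0 0 0 0 0 0")

```text
time: 4.3
tool_pos: [0.4182, 0.2051, 0.0819]
ee_rot: [3.139, 0.008, -3.084]
wrist_force: [0.9, -0.8, -0.3]
width: 0.094
```

Run:
```python
from u import *
go((.413,.2035,.010,3.207))
```

```text
t 4.3 tcp [0.4182 0.2051 0.0819] rpy [ 3.139  0.008 -3.084] F [ 0.9 -0.8 -0.3] w 0.094
shift cm [ 0.58 -0.15  7.19] turn [ 0.002  0.008 -0.007] | per n=2
```

Emit:
step_arm(increments="0 0 2 0 0 0;0 0 2 0 0 0;0 0 1 0 0 0;0 0 0 0 0 0;0 0 0 0 0 0")

```text
time: 4.8
tool_pos: [0.4163, 0.2044, 0.0295]
ee_rot: [3.141, 0.002, -3.083]
wrist_force: [-1.0, -0.3, 0.3]
width: 0.0941
```

Run:
```python
from u import *
go((.413,.2035,.010,3.207))
```

```text
t 4.8 tcp [0.4163 0.2044 0.0295] rpy [ 3.141e+00  2.000e-03 -3.083e+00] F [-1.  -0.3  0.3] w 0.0941
shift cm [ 0.34 -0.08  1.95] turn [ 0.001  0.002 -0.007] | per n=1
```

Settled; go down to TCP z = 0.010 and grip.

Emit:
step_arm(increments="0.3 0 0.7 0 0 0;0 0 0.7 0 0 0;0 0 0.5 0 0 0;0 0 0 0 0 0;0 0 0 0 0 0")

```text
time: 5.3
tool_pos: [0.4116, 0.204, 0.0089]
ee_rot: [-3.142, -0.0, -3.083]
wrist_force: [-0.4, -0.9, -0.5]
width: 0.0941
```

Emit:
step_arm(increments="0 0 0 0 0 0;0 0 0 0 0 0;0 0 0 0 0 0;0 0 0 0 0 0;0 0 0 0 0 0", claw=1)

```text
time: 5.8
tool_pos: [0.4118, 0.204, 0.0092]
ee_rot: [-3.142, 0.0, -3.083]
wrist_force: [0.3, -0.5, 0.8]
width: 0.0595
```

Emit:
step_arm(increments="0 0 -1 0 0 0;0 0 -2 0 0 0;0 0 -2 0 0 0;0 0 -1 0 0 0;0 0 0 0 0 0")

```text
time: 6.3
tool_pos: [0.4131, 0.2045, 0.0712]
ee_rot: [3.14, 0.004, -3.083]
wrist_force: [0.4, 0.4, -0.9]
width: 0.0597
```

Run:
```python
from u import *
go((.592,.1795,.08,3.1416))
```

```text
t 6.3 tcp [0.4131 0.2045 0.0712] rpy [ 3.14   0.004 -3.083] F [ 0.4  0.4 -0.9] w 0.0597
shift cm [-17.72  -3.55  -0.82] turn [0.001 0.004 0.059] | per n=4
```

Emit:
step_arm(increments="-3 -0.7 0 0 0 0;-4 -0.7 0 0 0 0;-4 -0.7 0 0 0 0;-4 -0.7 0 0 0 0;-2.7 -0.7 0 0 0 0.059")

```text
time: 6.8
tool_pos: [0.5921, 0.1789, 0.0673]
ee_rot: [-3.141, -0.002, 3.139]
wrist_force: [-0.0, -0.3, -0.7]
width: 0.0596
```

Emit:
step_arm(increments="0 0 1.5 0 0 0;0 0 1.5 0 0 0;0 0 0 0 0 0;0 0 0 0 0 0;0 0 0 0 0 0")

```text
time: 7.3
tool_pos: [0.5899, 0.1799, 0.0395]
ee_rot: [3.141, 0.0, -3.141]
wrist_force: [-0.1, -0.4, -1.7]
width: 0.0594
```

Run:
```python
from u import *
wsnap('w6'); go((.592,.1795,.016,3.1416))
```

```text
t 7.35 tcp [0.5904 0.1799 0.04  ] rpy [ 3.141e+00  1.000e-03 -3.141e+00] F [-0.1  0.1 -0.7] w 0.0599
shift cm [-0.16 -0.04  2.4 ] turn [0.    0.001 0.001] | per n=1
```

View pics/w6.png

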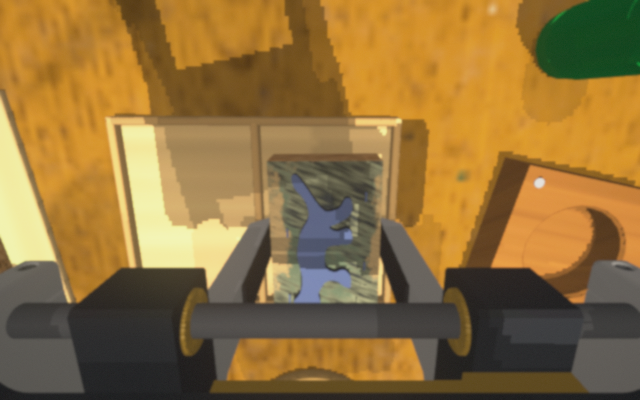

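Emit:
step_arm(increments="0 0 1 0 0 0;0 0 1 0 0 0;0 0 0.5 0 0 0;0 0 0 0 0 0;0 0 0 0 0 0")

```text
time: 7.85
tool_pos: [0.5903, 0.1794, 0.0135]
ee_rot: [-3.142, -0.001, 3.141]
wrist_force: [-1.3, -0.3, -1.1]
width: 0.0596
```

Emit:
step_arm(increments="0 0 0 0 0 0;0 0 0 0 0 0;0 0 0 0 0 0;0 0 0 0 0 0", claw=-0.6)

```text
time: 8.25
tool_pos: [0.5907, 0.1795, 0.0143]
ee_rot: [3.141, 0.0, 3.141]
wrist_force: [-0.0, -0.6, -0.4]
width: 0.0748
```

Emit:
step_arm(increments="0 0 -1 0 0 0;0 0 -3 0 0 0;0 0 -4 0 0 0;0 0 -4 0 0 0;0 0 -3 0 0 0")

```text
time: 8.75
tool_pos: [0.5913, 0.1797, 0.1683]
ee_rot: [3.141, 0.004, 3.141]
wrist_force: [0.6, 0.4, 0.0]
width: 0.0754
```

Run:
```python
from u import *
go((.60,-.06,.2,3.1416))
```

```text
t 8.75 tcp [0.5913 0.1797 0.1683] rpy [3.141 0.004 3.141] F [0.6 0.4 0. ] w 0.0754
shift cm [ -0.88 -23.97  -3.19] turn [ 0.001  0.004 -0.   ] | per n=5
```

Emit:
step_arm(increments="-1 -4 -0.5 0 0 0;-1 -4.5 -0.5 0 0 0;-1 -4.5 -0.5 0 0 0;-1 -4.5 -0.5 0 0 0;-1 -4 0 0 0 0", claw=-1)

```text
time: 9.25
tool_pos: [0.6412, -0.0378, 0.1864]
ee_rot: [-3.141, 0.003, 3.141]
wrist_force: [0.6, 0.3, 0.9]
width: 0.094
```

Emit:
step_arm(increments="-1 -2.5 0 0 0 0;0 0 0 0 0 0;0 0 0 0 0 0;0 0 0 0 0 0;0 0 0 0 0 0")

```text
time: 9.75
tool_pos: [0.6503, -0.059, 0.1845]
ee_rot: [3.141, 0.0, -3.14]
wrist_force: [0.3, 0.5, 0.4]
width: 0.0941
```

Run:
```python
from u import *
wsnap('w7')
```

```text
(no output)
```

View pics/w7.png

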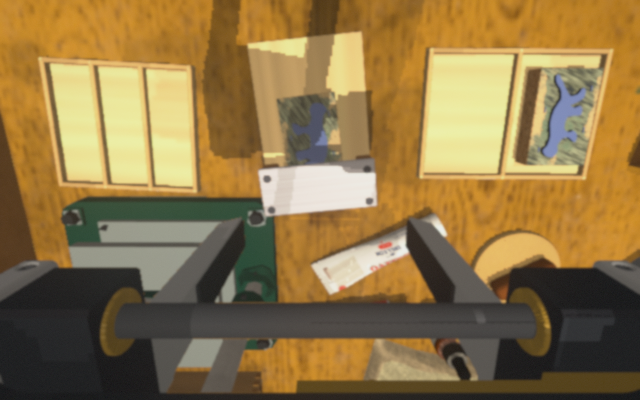

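Run:
```python
from u import *
im,C=load('w7')
for n,(u,v,z) in dict(nl=(277,97,.03),nr=(333,94,.03),bl=(285,165,.03),br=(341,162,.03),jl=(248,44,.006),jr=(361,31,.006),b1=(258,170,.043),b2=(374,160,.043)).items(): print(n,onz(C,u,v,z).round(4))
h=cv2.cvtColor(im,cv2.COLOR_BGR2HSV)
s=cv2.resize(im[20:220,230:390],None,fx=3,fy=3,interpolation=2)
im3,C3=load('w3'); s3=cv2.resize(im3[60:200,260:360],None,fx=4,fy=4)
cv2.imwrite('pics/cat.png',np.hstack([cv2.resize(s,(400,500)),cv2.resize(s3,(360,500))]))
go((.6,-.07,.1,3.09))
```

```text
nl [ 0.5725 -0.1051  0.03  ]
nr [ 0.5697 -0.0505  0.03  ]
bl [ 0.64   -0.0993  0.03  ]
br [ 0.6368 -0.0418  0.03  ]
jl [ 0.5211 -0.1357  0.006 ]
jr [ 0.5089 -0.0224  0.006 ]
b1 [ 0.6425 -0.1247  0.043 ]
b2 [ 0.6324 -0.0099  0.043 ]
t 9.8 tcp [ 0.6503 -0.0591  0.1845] rpy [ 3.141  0.    -3.14 ] F [-1.3 -0.1 -0.6] w 0.0943
shift cm [ 5.04 -1.09  8.45] turn [0.    0.    0.053] | per n=2
```

View pics/cat.png

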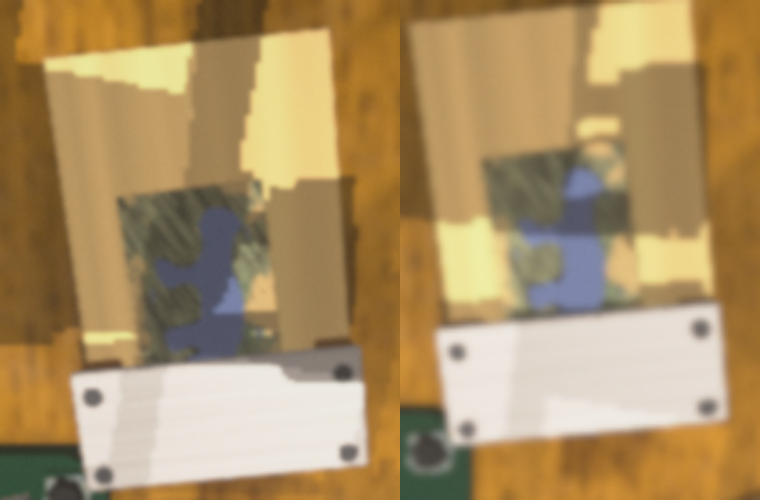

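Run:
```python
from u import *
_,C=load('w7');_,C3=load('w3')
print(tri([ray(C,277.2,99),ray(C3,283.6,104)]),'bridge',tri([ray(C,230+72*.4,20+374*.4),ray(C3,260+36/3.6,60+328*.28)]),tri([ray(C,230+360*.4,20+347*.4),ray(C3,260+317/3.6,60+303*.28)]))
go((.610,-.074,.06,3.2416),(.610,-.074,.016,3.2416))
```

```text
(array([ 0.57400402, -0.09933549,  0.06891214]), [0.5, 0.5]) bridge (array([ 0.64185031, -0.12380438,  0.0439572 ]), [0.1, 0.1]) (array([ 0.63144916, -0.00975631,  0.04154694]), [0.0, 0.0])
t 9.8 tcp [ 0.6503 -0.0591  0.1845] rpy [ 3.141  0.    -3.14 ] F [-1.3 -0.1 -0.6] w 0.0943
shift cm [ 4.04 -1.49 12.45] turn [ 0.     0.    -0.098] | per n=3
shift cm [ 0.  -0.   4.4] turn [0. 0. 0.] | per n=1
```

Emit:
step_arm(increments="1 -0.4 2.5 0 0 0;1 -0.4 3 0 0 0;1 -0.4 3 0 0 0;1 -0.3 2.5 0 0 -0.098;0 0 1 0 0 0")

```text
time: 10.3
tool_pos: [0.6076, -0.0744, 0.061]
ee_rot: [3.14, -0.006, -3.043]
wrist_force: [-0.0, 0.4, 0.2]
width: 0.0942
```

Emit:
step_arm(increments="0 0 0.5 0 0 0;0 0 0 0 0 0;0 0 0 0 0 0;0 0 0 0 0 0")

```text
time: 10.7
tool_pos: [0.6119, -0.0756, 0.0608]
ee_rot: [-3.141, 0.003, -3.044]
wrist_force: [0.4, 0.5, -0.1]
width: 0.0938
```

Run:
```python
from u import *
wsnap('w8')
go((.610,-.074,.016,3.2416))
```

```text
t 10.75 tcp [ 0.6117 -0.0756  0.0606] rpy [-3.141e+00  3.000e-03 -3.044e+00] F [-0.1 -0.1 -0.4] w 0.094
shift cm [0.16 0.18 4.46] turn [-0.001  0.003 -0.002] | per n=1
```

View pics/w8.png

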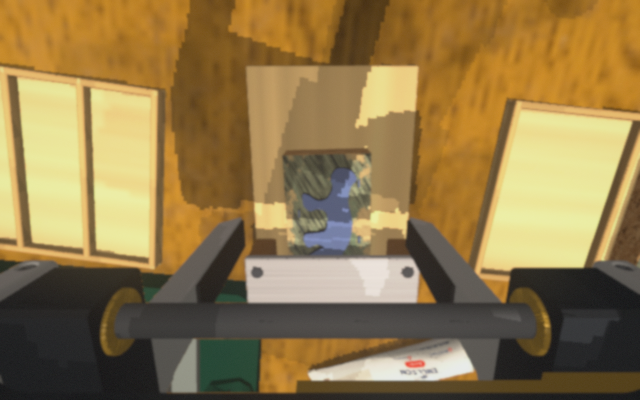

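Emit:
step_arm(increments="0.2 0.15 1.5 0 0 0;0 0 1.5 0 0 0;0 0 1.0 0 0 0;0 0 0.4 0 0 0;0 0 0 0 0 0")

```text
time: 11.25
tool_pos: [0.6073, -0.074, 0.0133]
ee_rot: [3.141, -0.003, -3.044]
wrist_force: [0.4, 0.7, 0.2]
width: 0.094
```

Emit:
step_arm(increments="0 0 0 0 0 0;0 0 0 0 0 0;0 0 0 0 0 0;0 0 0 0 0 0;0 0 0 0 0 0", claw=1)

```text
time: 11.75
tool_pos: [0.6086, -0.0742, 0.0154]
ee_rot: [-3.142, 0.001, -3.044]
wrist_force: [0.2, -0.0, 1.8]
width: 0.0578
```

Emit:
step_arm(increments="0.7 0 -0.05 0 0 0;1.5 0 0 0 0 0;1.5 0 0 0 0 0;1.5 0 0 0 0 0;0.7 0 0 0 0 0")

```text
time: 12.25
tool_pos: [0.5482, -0.08, 0.0155]
ee_rot: [3.141, -0.001, -3.044]
wrist_force: [-0.4, -0.1, -1.9]
width: 0.0576
```

Run:
```python
from u import *
wsnap('w9')
go((.592,.0905,.06,3.1416))
```

```text
t 12.3 tcp [ 0.5475 -0.08    0.0155] rpy [ 3.141e+00 -2.000e-03 -3.044e+00] F [-1.7  0.1 -1.3] w 0.0578
shift cm [-6.08 16.54 -4.46] turn [ 0.    -0.002  0.098] | per n=4
```

View pics/w9.png

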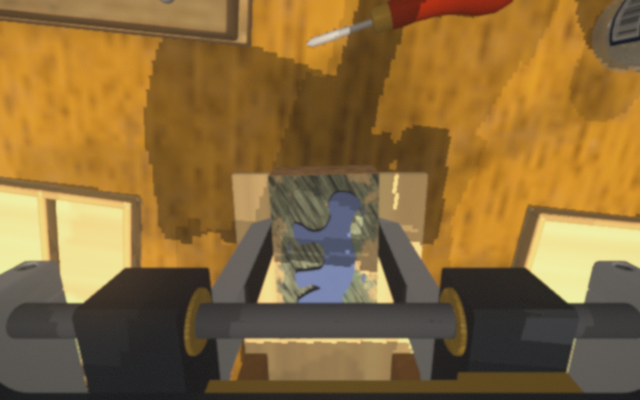

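Emit:
step_arm(increments="0 0 -1 0 0 0;0 0 -2 0 0 0;0 0 -2 0 0 0;0 0 0 0 0 0.098;0 0 0 0 0 0")

```text
time: 12.8
tool_pos: [0.5509, -0.0801, 0.0672]
ee_rot: [-3.141, 0.003, -3.141]
wrist_force: [0.2, -1.4, -1.3]
width: 0.0577
```

Run:
```python
from u import *
_,C=load('w9'); print(onz(C,269,174,.028),onz(C,378,170,.028))
go((.578,.0905,.065,3.1416))
```

```text
[ 0.51274747 -0.11191921  0.028     ] [ 0.50518763 -0.05592944  0.028     ]
t 12.8 tcp [ 0.5509 -0.0801  0.0672] rpy [-3.141e+00  3.000e-03 -3.141e+00] F [ 0.2 -1.4 -1.3] w 0.0577
shift cm [-2.71 17.06  0.21] turn [-0.001  0.003  0.   ] | per n=4
```

Emit:
step_arm(increments="-0.5 3 0 0 0 0;-0.5 4 0 0 0 0;-0.5 4 0 0 0 0;-0.6 4 0 0 0 0;-0.6 2 0 0 0 0")

```text
time: 13.3
tool_pos: [0.5763, 0.0933, 0.0651]
ee_rot: [3.14, -0.001, -3.137]
wrist_force: [0.7, -0.8, -1.5]
width: 0.0579
```

Emit:
step_arm(increments="0 0 1 0 0 0;0 0 1 0 0 0;0 0 1 0 0 0;0 0 0 0 0 0;0 0 0 0 0 0")

```text
time: 13.8
tool_pos: [0.5761, 0.0889, 0.0348]
ee_rot: [-3.141, -0.002, 3.14]
wrist_force: [-0.4, -0.0, -1.5]
width: 0.0575
```

Run:
```python
from u import *
wsnap('w10')
go((.578,.0905,.0145,3.1416))
```

```text
t 13.85 tcp [0.5766 0.0891 0.0355] rpy [-3.142 -0.     3.14 ] F [-0.8 -0.7 -0.3] w 0.0581
shift cm [-0.14  0.14  2.1 ] turn [-0.    -0.    -0.001] | per n=1
```

View pics/w10.png

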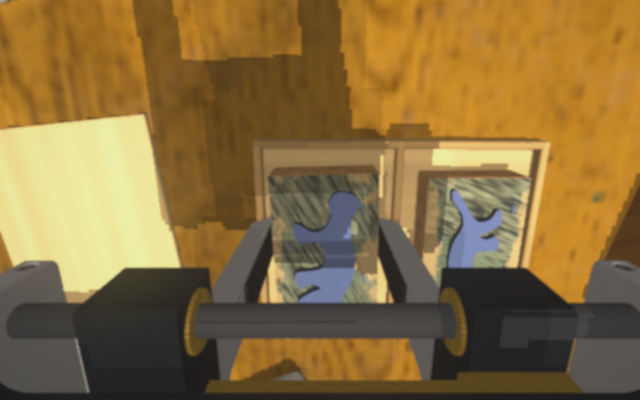

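Emit:
step_arm(increments="-0.1 0 1 0 0 0;0 0 0.8 0 0 0;0 0 0.35 0 0 0;0 0 0 0 0 0;0 0 0 0 0 0")

```text
time: 14.35
tool_pos: [0.5776, 0.0901, 0.0139]
ee_rot: [3.141, -0.0, 3.142]
wrist_force: [-0.5, -0.8, -1.0]
width: 0.0579
```

Emit:
step_arm(increments="0 0 0 0 0 0;0 0 0 0 0 0;0 0 0 0 0 0;0 0 0 0 0 0", claw=-0.5)

```text
time: 14.75
tool_pos: [0.5779, 0.0901, 0.0143]
ee_rot: [3.141, 0.001, 3.141]
wrist_force: [-0.3, 0.0, 0.3]
width: 0.0708
```

Emit:
step_arm(increments="0 0 -1 0 0 0;0 0 -3 0 0 0;0 0 -4 0 0 0;0 0 -4 0 0 0;0 0 -3 0 0 0")

```text
time: 15.25
tool_pos: [0.5785, 0.0901, 0.1682]
ee_rot: [3.141, 0.004, 3.141]
wrist_force: [0.4, -0.5, -0.5]
width: 0.0701
```

Run:
```python
from u import *
go((.48,.07,.23,3.1416))
```

```text
t 15.25 tcp [0.5785 0.0901 0.1682] rpy [3.141 0.004 3.141] F [ 0.4 -0.5 -0.5] w 0.0701
shift cm [ 9.82 -2.01 -6.22] turn [ 0.     0.004 -0.   ] | per n=3
```

Emit:
step_arm(increments="2 -0.5 -2 0 0 0;2.5 -0.5 -2 0 0 0;2.5 -0.5 -2 0 0 0;2 -0.5 -1 0 0 0;0 0 0 0 0 0", claw=-1)

```text
time: 15.75
tool_pos: [0.4873, 0.0698, 0.238]
ee_rot: [3.141, 0.007, 3.141]
wrist_force: [0.3, -0.7, 0.7]
width: 0.0938
```

Emit:
step_arm(increments="0 0 0 0 0 0;0 0 0 0 0 0;0 0 0 0 0 0")

```text
time: 16.05
tool_pos: [0.4879, 0.0701, 0.2328]
ee_rot: [3.142, -0.002, 3.142]
wrist_force: [0.5, -0.7, -1.3]
width: 0.0937
```

Run:
```python
from u import *
wsnap('w11')
go()
```

```text
t 16.1 tcp [0.4878 0.0701 0.2328] rpy [ 3.142e+00 -2.000e-03 -3.142e+00] F [ 0.  -1.   0.4] w 0.094
```

Emit:
step_arm(increments="1 -2.5 0 0 0 0;1 -2.5 0 0 0 0;1 0 0 0 0 0;0 0 0 0 0 0;0 0 0 0 0 0")

```text
time: 16.6
tool_pos: [0.4579, 0.0206, 0.2339]
ee_rot: [3.141, 0.0, -3.141]
wrist_force: [-0.0, -0.1, 0.1]
width: 0.094
```

Run:
```python
from u import *
wsnap('w12')
go()
a=cv2.imread('pics/w11.png')[:300];b=cv2.imread('pics/w12.png')[:300]
cv2.imwrite('pics/v1112.png',np.vstack([a,b]))
```

```text
t 16.65 tcp [0.4579 0.0207 0.2339] rpy [ 3.141  0.    -3.141] F [-0.2  0.5  0.2] w 0.094
```

View pics/v1112.png

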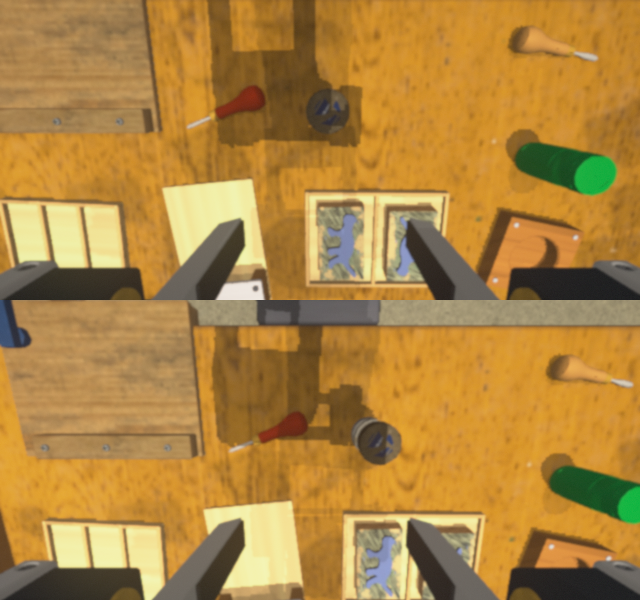

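```bash
cat >> seg.py <<'E'
def local(n,box,lo,hi):
    im,C=load(n); a,b,c,d=box; h=cv2.cvtColor(im[b:d,a:c],cv2.COLOR_BGR2HSV); m=cv2.inRange(h,lo,hi)
    m=cv2.morphologyEx(m,cv2.MORPH_CLOSE,np.ones((5,5),np.uint8))
    cs,_=cv2.findContours(m,cv2.RETR_EXTERNAL,cv2.CHAIN_APPROX_NONE); q=max(cs,key=cv2.contourArea)+[a,b]
    M=cv2.moments(q); return C,q,np.array([M['m10']/M['m00'],M['m01']/M['m00']])
E
python3 - <<'E'
from seg import *
for k,lo,hi,z,b1,b2 in (('jar',(0,0,0),(180,110,255),.105,(300,82,356,138),(345,110,410,170)),
  ('red',(0,140,60),(11,255,255),.014,(210,80,275,125),(255,105,315,150)),
  ('pale',(14,60,190),(30,176,255),.014,(505,20,580,65),(545,50,620,90))):
    r=[]
    for n,b in (('w11',b1),('w12',b2)):
        C,q,c=local(n,b,lo,hi); (mc,mr)=cv2.minEnclosingCircle(q); print(k,n,cv2.contourArea(q),c.round(1),'circ',np.round(mc,1),round(mr,1),cv2.boundingRect(q),*rect(C,q,z)); r.append(ray(C,*c))
    print(tri(r))
E
```

```text
jar w11 1272.5 [327.4 110.8] circ [327.8 111. ] 21.3 (308, 90, 40, 43) [422.4  73.2] [35.3 37.2] 3.128
jar w12 1511.5 [375.3 139.5] circ [374.7 139.3] 25.7 (351, 118, 49, 45) [419.4  67.6] [35.8 48.4] 1.097
(array([0.42274079, 0.07355174, 0.0701704 ]), [0.3, 0.3])
red w11 763.0 [243.3 102. ] circ [239.6 104.3] 25.2 (216, 86, 49, 32) [417.3 -29.2] [27.2 59.8] 2.013
red w12 699.5 [286.2 127.3] circ [282.1 128.1] 24.7 (259, 112, 48, 30) [415.4 -29.9] [26.9 59.5] 1.888
(array([ 0.41468448, -0.02492617,  0.01180796]), [0.0, 0.0])
pale w11 575.0 [545.4  42. ] circ [552.4  44.9] 27.5 (525, 28, 55, 26) [348.9 327. ] [21.3 63. ] 1.444
pale w12 573.0 [584.6  70.8] circ [591.7  74.3] 27.7 (564, 56, 56, 26) [351.6 329.1] [22.9 64.8] 1.377
(array([0.35156419, 0.31135891, 0.02425816]), [0.0, 0.0])
```

Run:
```python
from u import *
_,C=load('w11');_,D=load('w12')
print(tri([ray(C,327.5,110.5),ray(D,379.5,142)]))
go((.4225,.073,.13,3.1416),(.4225,.073,.055,3.1416))
```

```text
(array([0.42172475, 0.07341594, 0.09815677]), [0.2, 0.2])
t 16.65 tcp [0.4579 0.0207 0.2339] rpy [ 3.141  0.    -3.141] F [-0.2  0.5  0.2] w 0.094
shift cm [ 3.54  5.23 10.4 ] turn [0.001 0.    0.001] | per n=3
shift cm [ 0.  -0.   7.5] turn [0. 0. 0.] | per n=2
```

Emit:
step_arm(increments="1.2 1.7 2 0 0 0;1.2 1.7 2 0 0 0;1.2 1.8 2 0 0 0;0 0 2 0 0 0;0 0 2 0 0 0")

```text
time: 17.15
tool_pos: [0.4216, 0.0734, 0.1333]
ee_rot: [3.141, 0.001, -3.139]
wrist_force: [-0.2, 0.1, -1.6]
width: 0.0935
```

Emit:
step_arm(increments="0 0 0 0 0 0;0 0 0 0 0 0;0 0 0 0 0 0")

```text
time: 17.45
tool_pos: [0.4226, 0.0723, 0.1354]
ee_rot: [3.141, 0.002, -3.141]
wrist_force: [-0.6, -0.1, 0.6]
width: 0.0939
```

Run:
```python
from u import *
wsnap('w13'); go((.4225,.073,.055,3.1416))
```

```text
t 17.5 tcp [0.4227 0.0722 0.1355] rpy [3.141e+00 3.000e-03 3.142e+00] F [-0.1  0.3 -0.3] w 0.0938
shift cm [0.04 0.08 8.05] turn [ 0.     0.003 -0.   ] | per n=2
```

View pics/w13.png

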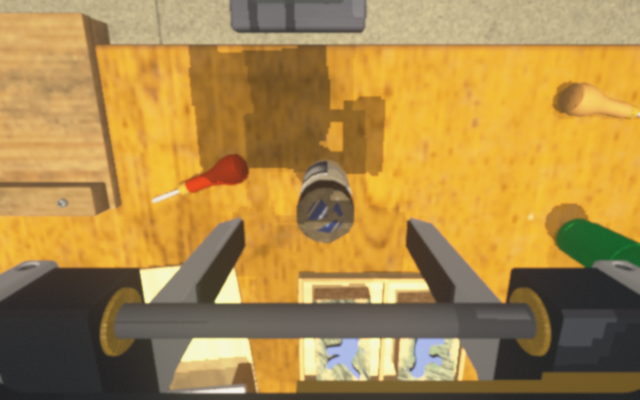

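Emit:
step_arm(increments="0 0.1 2 0 0 0;0 0 2.5 0 0 0;0 0 2.5 0 0 0;0 0 1 0 0 0;0 0 0 0 0 0")

```text
time: 18.0
tool_pos: [0.421, 0.0729, 0.0534]
ee_rot: [3.142, -0.002, 3.141]
wrist_force: [-0.2, 0.8, 1.1]
width: 0.0942
```

Emit:
step_arm(increments="0 0 0 0 0 0;0 0 0 0 0 0;0 0 0 0 0 0;0 0 0 0 0 0;0 0 0 0 0 0", claw=1)

```text
time: 18.5
tool_pos: [0.4219, 0.073, 0.0545]
ee_rot: [3.142, 0.001, 3.141]
wrist_force: [-0.1, 0.3, 0.2]
width: 0.0576
```

Emit:
step_arm(increments="0 0 0 0 0 0;0 0 0 0 0 0;0 0 -1 0 0 0;0 0 -2 0 0 0;0 0 -3 0 0 0")

```text
time: 19.0
tool_pos: [0.4199, 0.073, 0.1132]
ee_rot: [-3.142, -0.005, 3.141]
wrist_force: [1.7, 0.3, -2.2]
width: 0.0404
```

Run:
```python
from seg import *
# jar stand: mahogany outline in w3 and w4, and well
for n in ('w3','w4','w11'):
    im,C=load(n); h=cv2.cvtColor(im,cv2.COLOR_BGR2HSV); print(n,[h[v,u].tolist() for u,v in ((560,95),(600,120),(585,140))] if n=='w3' else '')
    for c in blobs(im,(0,130,40),(15,255,235),150):
        x=c.reshape(-1,2).mean(0).round(0)
        if x[0]>400: print(n,cv2.contourArea(c),x,cv2.boundingRect(c),*rect(C,c,.028))
go((.43,.16,.16,3.14))
```

```text
w3 [[14, 161, 90], [15, 167, 99], [15, 166, 103]]
w3 4344.0 [576. 127.] (536, 91, 88, 74) [606.9 330.1] [ 94.2 111.7] 1.358
w3 424.0 [461. 230.] (443, 219, 36, 24) [769.5 175.7] [25.  56.3] 2.057
w4 
w4 3146.0 [460. 137.] (427, 99, 78, 73) [607.6 334.2] [ 94.4 102.9] 1.352
w11 
w11 4436.5 [525. 249.] (479, 212, 104, 73) [604.6 330.7] [ 99.8 112.2] 1.364
t 19.0 tcp [0.4199 0.073  0.1132] rpy [-3.142 -0.005  3.141] F [ 1.7  0.3 -2.2] w 0.0404
shift cm [-0.98  8.7  -4.68] turn [-0.    -0.005  0.001] | per n=2
```

Run:
```python
from seg import *
_,C=load('w3'); S=[(556,98),(619,108),(541,158),(597,162)]
print([onz(C,u,v,.028)[:2].round(3).tolist() for u,v in S], np.mean([onz(C,u,v,.028) for u,v in S],0))
for n,b in (('w3',(530,85,630,170)),('w4',(420,92,510,175)),('w11',(478,205,590,299)),('w12',(530,235,625,290))):
    im,C=load(n); s=im[b[1]:b[3],b[0]:b[2]]; h=cv2.cvtColor(s,cv2.COLOR_BGR2HSV)
    m=cv2.inRange(h,(0,0,140),(180,105,255)); k,l,st,ce=cv2.connectedComponentsWithStats(m)
    print(n,[((ce[i]+b[:2]).round(1).tolist(),int(st[i,4]),onz(C,*(ce[i]+b[:2]),.028)[:2].round(4).tolist()) for i in range(1,k) if st[i,4]<40])
```

```text
[[0.564, 0.292], [0.578, 0.387], [0.652, 0.285], [0.658, 0.372]] [0.61313191 0.33390186 0.028     ]
w3 [([568.0, 96.8], 20, [0.5624, 0.3089]), ([617.9, 108.3], 20, [0.5784, 0.3853]), ([547.2, 149.2], 19, [0.6387, 0.2921]), ([595.4, 160.2], 16, [0.6555, 0.3687])]
w4 [([451.6, 105.2], 19, [0.5619, 0.3086]), ([501.5, 117.2], 18, [0.5783, 0.3849]), ([435.0, 156.5], 16, [0.6385, 0.2917]), ([483.1, 167.5], 15, [0.6548, 0.3681])]
w11 [([516.1, 224.8], 23, [0.5626, 0.3085]), ([575.1, 236.9], 22, [0.579, 0.3851]), ([494.9, 279.9], 22, [0.6392, 0.2923])]
w12 [([550.9, 246.1], 22, [0.5625, 0.3087]), ([608.4, 258.2], 29, [0.5795, 0.3856]), ([617.7, 262.2], 20, [0.5853, 0.3989])]
```

Emit:
step_arm(increments="-2 0 -1 0 0 0;-4 0 -0.5 0 0 0;-4 1 0 0 0 0;-4 2.5 0 0 0 0;-3.8 3 0 0 0 0")

```text
time: 19.5
tool_pos: [0.6014, 0.1378, 0.1294]
ee_rot: [-3.141, 0.0, 3.139]
wrist_force: [0.3, -0.8, -1.3]
width: 0.0402
```

Emit:
step_arm(increments="-1 4 0 0 0 0;0 4 0 0 0 0;0 4 0 0 0 0;0 4 0 0 0 0;0 3 0 0 0 0")

```text
time: 20.0
tool_pos: [0.6091, 0.3306, 0.1288]
ee_rot: [3.141, -0.001, -3.14]
wrist_force: [1.2, -0.4, -0.9]
width: 0.0407
```

Emit:
step_arm(increments="0 0 0 0 0 0;0 0 0 0 0 0;0 0 0 0 0 0;0 0 0 0 0 0")

```text
time: 20.4
tool_pos: [0.61, 0.3265, 0.1293]
ee_rot: [-3.141, -0.0, 3.14]
wrist_force: [-1.0, -0.3, -1.3]
width: 0.0403
```

Run:
```python
from u import *
wsnap('w14'); go((.6085,.3385,.062,3.1416))
```

```text
t 20.45 tcp [0.61   0.3266 0.1293] rpy [-3.141  0.     3.14 ] F [ 0.  -0.  -0.6] w 0.0405
shift cm [0.16 1.19 6.73] turn [-0.     0.    -0.002] | per n=2
```

Emit:
step_arm(increments="0.15 1.2 0 0 0 0;0 0 1.5 0 0 0;0 0 1.5 0 0 0;0 0 0 0 0 0;0 0 0 0 0 0")

```text
time: 20.95
tool_pos: [0.6073, 0.3395, 0.0971]
ee_rot: [-3.14, -0.003, 3.141]
wrist_force: [0.5, 0.3, -2.0]
width: 0.0403
```

Emit:
step_arm(increments="0 0 1 0 0 0;0 0 1 0 0 0;0 0 1 0 0 0;0 0 0.6 0 0 0;0 0 0 0 0 0")

```text
time: 21.45
tool_pos: [0.6074, 0.3396, 0.0612]
ee_rot: [-3.14, -0.003, 3.141]
wrist_force: [-0.4, 0.6, -1.8]
width: 0.0405
```

Run:
```python
from u import *
go((.6085,.3385,.061,3.1416))
```

```text
t 21.45 tcp [0.6074 0.3396 0.0612] rpy [-3.140e+00 -3.000e-03  3.141e+00] F [-0.4  0.6 -1.8] w 0.0405
shift cm [-0.11 -0.11  0.02] turn [-0.001 -0.003 -0.   ] | per n=1
```

Emit:
step_arm(increments="0 0 0 0 0 0;0 0 0 0 0 0;0 0 0 0 0 0;0 0 0 0 0 0", claw=-0.4)

```text
time: 21.85
tool_pos: [0.6086, 0.3402, 0.064]
ee_rot: [3.141, 0.001, 3.141]
wrist_force: [0.3, -0.8, -0.6]
width: 0.0656
```

Emit:
step_arm(increments="0 0 -1.5 0 0 0;0 0 -3 0 0 0;0 0 -4 0 0 0;0 0 -4 0 0 0;0 0 -2.5 0 0 0")

```text
time: 22.35
tool_pos: [0.6091, 0.3404, 0.2193]
ee_rot: [3.139, 0.007, 3.141]
wrist_force: [0.7, 0.4, 0.1]
width: 0.066
```

Emit:
step_arm(increments="4 -0.5 0 0 0 0;4 -0.5 0 0 0 0;4 -0.5 0 0 0 0;4 -0.5 0 0 0 0;1 0 0 0 0 0", claw=-1)

```text
time: 22.85
tool_pos: [0.435, 0.3198, 0.2152]
ee_rot: [3.14, 0.001, -3.14]
wrist_force: [-0.7, -0.0, 0.1]
width: 0.0939
```

Emit:
step_arm(increments="0 0 0 0 0 0;0 0 0 0 0 0;0 0 0 0 0 0;0 0 0 0 0 0")

```text
time: 23.25
tool_pos: [0.4393, 0.32, 0.2128]
ee_rot: [-3.141, -0.0, 3.141]
wrist_force: [-0.6, -0.5, 0.9]
width: 0.0942
```

Run:
```python
from seg import *
im,C=wsnap('w15'); go()
for c in blobs(im,(14,60,190),(30,176,255),150):
    print(cv2.contourArea(c),c.reshape(-1,2).mean(0).round(0),cv2.boundingRect(c),*rect(C,c,.014))
print(proj(C,(.35,.315,.014)))
top=snapshot('top')[150:260,230:480,::-1]
cv2.imwrite('pics/chk.png',np.vstack([cv2.resize(im[:300,:,::-1],(640,300)),cv2.resize(top,(640,282))]))
```

```text
t 23.3 tcp [0.4391 0.32   0.2127] rpy [-3.141 -0.     3.141] F [0.3 1.3 0.3] w 0.0941
[319.57636567  86.49818974]
```

View pics/chk.png

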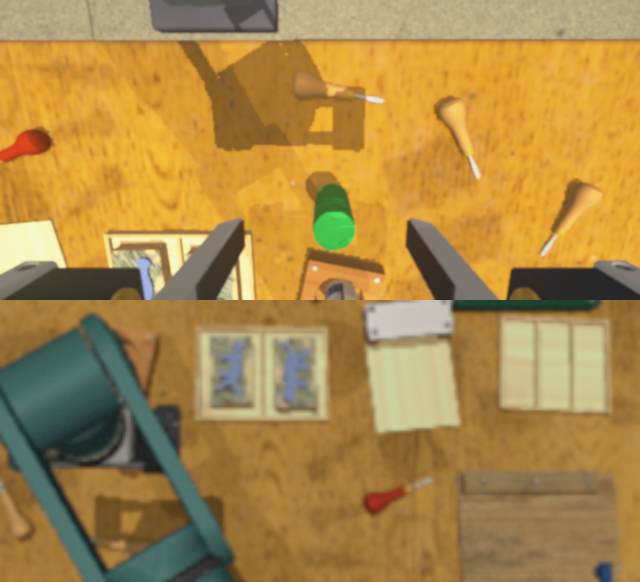

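Run:
```python
from seg import *
_,C=load('w15')
a=onz(C,294,86.5,.014);b=onz(C,383,100,.014);d=b-a;L=np.linalg.norm(d)
print(a,b,L*1000,np.arctan2(d[1],d[0]),'site',a+d/L*.032)
# steel tip + red via other views
for n,t,p in (('w11',(599,58),(513,37)),('w12',(634,86),(553,64))):
    _,D=load(n); print(n,onz(D,*p,.014).round(4),onz(D,*t,.014).round(4))
# handle mask: local, differing from table by saturation relative to column-neighbours
im=cv2.imread('pics/w15.png'); h=cv2.cvtColor(im,cv2.COLOR_BGR2HSV)
for r in range(70,108,3): print(r,h[r,288:358:6,1].tolist(),h[r,288:358:6,2].tolist())
```

```text
[0.34995488 0.28695174 0.014     ] [0.36443014 0.38518931 0.014     ] 99.29830756538742 1.4244994784084226 site [0.35461969 0.3186099  0.014     ]
w11 [0.3448 0.2806 0.014 ] [0.3668 0.3812 0.014 ]
w12 [0.3435 0.2815 0.014 ] [0.3675 0.3798 0.014 ]
70 [189, 189, 173, 177, 184, 195, 199, 196, 195, 191, 193, 196] [170, 166, 164, 161, 168, 191, 225, 234, 233, 238, 237, 238]
73 [191, 180, 161, 158, 175, 187, 196, 197, 193, 186, 189, 195] [170, 160, 174, 168, 162, 173, 232, 233, 234, 237, 238, 237]
76 [188, 168, 160, 160, 159, 186, 193, 195, 191, 190, 195, 194] [171, 158, 183, 179, 165, 167, 236, 231, 236, 237, 237, 235]
79 [188, 159, 162, 160, 157, 164, 193, 190, 182, 190, 197, 198] [171, 160, 194, 185, 177, 163, 234, 234, 237, 235, 234, 231]
82 [185, 161, 161, 161, 162, 159, 167, 185, 182, 181, 195, 197] [164, 162, 196, 193, 179, 175, 183, 214, 236, 234, 232, 230]
85 [186, 158, 161, 160, 162, 162, 162, 160, 166, 175, 196, 200] [162, 163, 187, 187, 179, 179, 183, 232, 212, 223, 224, 223]
88 [192, 157, 160, 159, 158, 161, 161, 153, 154, 160, 175, 187] [165, 159, 177, 176, 174, 176, 182, 243, 242, 235, 166, 164]
91 [185, 159, 161, 158, 159, 159, 160, 151, 159, 162, 174, 176] [165, 151, 166, 166, 164, 165, 172, 244, 233, 221, 185, 167]
94 [190, 172, 158, 158, 158, 155, 159, 160, 159, 161, 175, 139] [166, 142, 150, 150, 145, 143, 146, 232, 176, 179, 188, 173]
97 [189, 186, 167, 162, 176, 179, 176, 173, 159, 158, 171, 144] [167, 156, 130, 131, 138, 135, 136, 155, 141, 155, 158, 151]
100 [187, 189, 185, 189, 183, 179, 182, 182, 180, 176, 175, 190] [168, 165, 138, 146, 160, 158, 164, 168, 147, 145, 141, 161]
103 [187, 189, 188, 190, 188, 180, 183, 189, 188, 184, 177, 187] [168, 165, 164, 169, 172, 164, 170, 169, 168, 169, 167, 166]
106 [185, 190, 192, 192, 188, 193, 196, 195, 191, 186, 178, 185] [168, 168, 169, 169, 172, 176, 193, 192, 170, 169, 166, 168]
```

Emit:
step_arm(increments="3 -0.2 1 0 0 0;3 -0.2 1 0 0 0;2.8 -0.1 1 0 0 0;0 0 0 0 0 -0.139;0 0 0 0 0 -0.139")

```text
time: 23.85
tool_pos: [0.3495, 0.3149, 0.1826]
ee_rot: [-3.141, -0.001, -2.857]
wrist_force: [1.0, 0.7, 0.1]
width: 0.0941
```

Emit:
step_arm(increments="0 0 0 0 0 -0.139;0 0 0 0 0 -0.139;0 0 0 0 0 -0.139;0 0 0 0 0 -0.139;0 0 0 0 0 -0.139")

```text
time: 24.35
tool_pos: [0.3506, 0.3151, 0.183]
ee_rot: [3.141, -0.0, -2.163]
wrist_force: [-0.1, -0.6, -0.3]
width: 0.0939
```

Emit:
step_arm(increments="0 0 0 0 0 -0.139;0 0 0 0 0 -0.139;0 0 0 0 0 -0.139;0 0 0 0 0 0;0 0 0 0 0 0")

```text
time: 24.85
tool_pos: [0.3504, 0.315, 0.183]
ee_rot: [3.141, -0.0, -1.755]
wrist_force: [0.3, 0.2, -0.4]
width: 0.094
```

Run:
```python
from seg import *
_,D=load('w15'); print('green',onz(D,334,231,.105))
im,C=wsnap('w16'); go((.351,.3145,.06,4.53))
h=cv2.cvtColor(im[:,:,::-1].copy() if False else cv2.imread('pics/w16.png'),cv2.COLOR_BGR2HSV)
print('site',proj(C,(.351,.3145,.014)).round(0),'butt',proj(C,(.345,.283,.014)).round(0),'tip',proj(C,(.364,.386,.014)).round(0))
m=cv2.inRange(h,(12,50,80),(30,171,255)); m[240:]=0
m=cv2.morphologyEx(m,cv2.MORPH_OPEN,np.ones((5,5),np.uint8))
cs,_=cv2.findContours(m,cv2.RETR_EXTERNAL,cv2.CHAIN_APPROX_NONE)
for c in cs:
    if cv2.contourArea(c)>300: print(cv2.contourArea(c),cv2.boundingRect(c),*rect(C,c,.014))
```

```text
green [0.4837858  0.32900777 0.105     ]
t 24.9 tcp [0.3504 0.315  0.183 ] rpy [ 3.141 -0.    -1.754] F [0.3 0.7 0.3] w 0.0941
shift cm [ 0.04 -0.08 12.3 ] turn [ 0.    -0.    -0.001] | per n=3
site [324. 170.] butt [324. 140.] tip [324. 233.]
501.0 (136, 190, 16, 50) [557.9 327.8] [14.3 58.2] 1.367
893.0 (311, 142, 26, 56) [351.2 314.3] [26.7 60.5] 1.386
58927.0 (343, 0, 297, 240) [157.4 307.5] [245.  341.2] 2.957
16873.0 (0, 0, 149, 143) [587.3 165.4] [128.2 141.1] 3.118
```

Emit:
step_arm(increments="-0.1 -0.1 3 0 0 0;0 0 4 0 0 0;0 0 4 0 0 0;0 0 3 0 0 0;0 0 1.5 0 0 0")

```text
time: 25.4
tool_pos: [0.3494, 0.3145, 0.0246]
ee_rot: [3.138, -0.004, -1.754]
wrist_force: [-0.5, -1.3, -0.1]
width: 0.0939
```

Emit:
step_arm(increments="0 0 0.5 0 0 0;0 0 0 0 0 0;0 0 0 0 0 0;0 0 0 0 0 0")

```text
time: 25.8
tool_pos: [0.3524, 0.3166, 0.0246]
ee_rot: [-3.139, 0.002, -1.752]
wrist_force: [-0.3, 0.1, -0.1]
width: 0.0935
```

Run:
```python
from seg import *
go((.3515,.3155,.010,4.53))
```

```text
t 25.8 tcp [0.3524 0.3166 0.0246] rpy [-3.139e+00  2.000e-03 -1.752e+00] F [-0.3  0.1 -0.1] w 0.0935
shift cm [0.13 0.07 1.46] turn [-0.002  0.002  0.001] | per n=1
```

Emit:
step_arm(increments="0.1 0.05 0.8 0 0 0;0 0 0.65 0 0 0;0 0 0 0 0 0;0 0 0 0 0 0;0 0 0 0 0 0")

```text
time: 26.3
tool_pos: [0.3508, 0.315, 0.0087]
ee_rot: [-3.141, 0.0, -1.752]
wrist_force: [-0.0, 0.2, -0.2]
width: 0.0939
```

Emit:
step_arm(increments="0 0 0 0 0 0;0 0 0 0 0 0;0 0 0 0 0 0;0 0 0 0 0 0;0 0 0 0 0 0", claw=1)

```text
time: 26.8
tool_pos: [0.3507, 0.315, 0.0086]
ee_rot: [-3.142, 0.0, -1.752]
wrist_force: [-0.4, -0.3, 0.2]
width: 0.0572
```

Emit:
step_arm(increments="0 0 0 0 0 0;0 0 0 0 0 0;0 0 0 0 0 0;0 0 0 0 0 0;0 0 0 0 0 0")

```text
time: 27.3
tool_pos: [0.3507, 0.3149, 0.0086]
ee_rot: [-3.141, 0.0, -1.752]
wrist_force: [0.1, -0.2, 0.1]
width: 0.0225
```

Run:
```python
from seg import *
go()
```

```text
t 27.3 tcp [0.3507 0.3149 0.0086] rpy [-3.141  0.    -1.752] F [ 0.1 -0.2  0.1] w 0.0225
```

Emit:
step_arm(increments="0 0 0 0 0 0;0 0 0 0 0 0;0 0 0 0 0 0")

```text
time: 27.6
tool_pos: [0.3507, 0.3149, 0.0086]
ee_rot: [-3.142, 0.0, -1.752]
wrist_force: [-0.2, 0.2, -0.6]
width: 0.0225
```

Emit:
step_arm(increments="0 0 -1 0 0 0;0 0 -3 0 0 0;0 0 -4 0 0 0;0 0 -4 0 0 0;0 0 -2 0 0 0")

```text
time: 28.1
tool_pos: [0.3521, 0.316, 0.1537]
ee_rot: [-3.137, 0.005, -1.752]
wrist_force: [0.4, 0.5, -0.2]
width: 0.0228
```

Run:
```python
from seg import *
im,C=wsnap('w17'); go((.45,0,.17,3.09),(.58,-.2195,.1,3.09))
h=cv2.cvtColor(cv2.imread('pics/w17.png'),cv2.COLOR_BGR2HSV)
o=get_obs(); R=Ro.from_euler('xyz',o['ee_rot']).as_matrix(); p=o['tool_pos']+R@[0,0,-.005]
for s in (.032,.0,-.029,-.073): print(s,proj(C,p+R@[s,0,0]).round(0))
for r in range(100,270,10): print(r,h[r,295:356:6].tolist()) if False else None
m=cv2.inRange(h,(12,50,80),(30,171,255)); m[290:]=0; m[:,:240]=0;m[:,410:]=0
cs,_=cv2.findContours(m,cv2.RETR_EXTERNAL,cv2.CHAIN_APPROX_NONE)
for c in cs:
    if cv2.contourArea(c)>200: print(cv2.contourArea(c),cv2.boundingRect(c))
```

```text
t 28.15 tcp [0.3533 0.3169 0.1562] rpy [-3.133  0.008 -1.752] F [1.5 1.  2.4] w 0.0226
shift cm [ 29.42 -15.22  -1.51] turn [-1.000e-03  1.300e-02  1.442e+00] | per n=10
shift cm [-14.11 -21.25   7.  ] turn [0. 0. 0.] | per n=6
0.032 [322. 183.]
0.0 [322. 238.]
-0.029 [322. 284.]
-0.073 [322. 347.]
13205.5 (240, 0, 170, 290)
```

Emit:
step_arm(increments="0 0 -1 0 0 0.144;0 0 -1 0 0 0.144;0 0 0 0 0 0.144;0 0 0 0 0 0.144;0 0 0 0 0 0.144")

```text
time: 28.65
tool_pos: [0.3503, 0.3147, 0.1681]
ee_rot: [3.141, -0.001, -2.478]
wrist_force: [0.5, -0.2, -0.0]
width: 0.0227
```

Emit:
step_arm(increments="0 0 0 0 0 0.144;0 0 0 0 0 0.144;0 0 0 0 0 0.144;0 0 0 0 0 0.144;0 0 0 0 0 0.144")

```text
time: 29.15
tool_pos: [0.3503, 0.3147, 0.168]
ee_rot: [-3.141, -0.001, 3.086]
wrist_force: [-0.9, -0.3, -0.6]
width: 0.0226
```

Run:
```python
from seg import *
go((.5785,-.317,.17,3.09))
```

```text
t 29.15 tcp [0.3503 0.3147 0.168 ] rpy [-3.141e+00 -1.000e-03  3.086e+00] F [-0.9 -0.3 -0.6] w 0.0226
shift cm [-26.32 -61.8   -0.19] turn [-0.001 -0.001 -0.004] | per n=14
```

Emit:
step_arm(increments="-1.7 -3 0 0 0 0;-1.7 -4.2 0 0 0 0;-1.7 -4.2 0 0 0 0;-1.7 -4.2 0 0 0 0;-1.7 -4.2 0 0 0 0")

```text
time: 29.65
tool_pos: [0.4255, 0.1113, 0.1682]
ee_rot: [3.141, -0.0, 3.092]
wrist_force: [0.8, -0.3, -0.2]
width: 0.0221
```

Emit:
step_arm(increments="-1.8 -4.2 0 0 0 0;-1.8 -4.2 0 0 0 0;-1.8 -4.2 0 0 0 0;-1.8 -4.2 0 0 0 0;-1.8 -4.2 0 0 0 0")

```text
time: 30.15
tool_pos: [0.5049, -0.1031, 0.168]
ee_rot: [3.141, -0.001, 3.091]
wrist_force: [1.7, 0.2, 0.0]
width: 0.0226
```

Emit:
step_arm(increments="-1.8 -4.2 0 0 0 0;-1.8 -4.2 0 0 0 0;-1.8 -4.2 0 0 0 0;-1.8 -4.2 0 0 0 0;-1.7 -4 1 0 0 0")

```text
time: 30.65
tool_pos: [0.5843, -0.3158, 0.1594]
ee_rot: [-3.141, 0.002, 3.091]
wrist_force: [0.4, 0.2, -0.1]
width: 0.0227
```

Emit:
step_arm(increments="0 0 3 0 0 0;0 0 3 0 0 0;0 0 2 0 0 0;0 0 0 0 0 0;0 0 0 0 0 0")

```text
time: 31.15
tool_pos: [0.5832, -0.3133, 0.0781]
ee_rot: [3.141, -0.001, 3.092]
wrist_force: [0.0, 0.1, -0.9]
width: 0.0224
```

Run:
```python
from seg import *
im,C=wsnap('w18')
go((.5785,-.317,.0145,3.09))
im=cv2.imread('pics/w18.png')
for c in blobs(im,(20,55,150),(40,150,255),200,(0,240)): print(cv2.contourArea(c),cv2.boundingRect(c),*rect(C,c,.008))
```

```text
t 31.2 tcp [ 0.584  -0.3137  0.0797] rpy [-3.141e+00  1.000e-03  3.092e+00] F [ 0.8 -0.4 -0.5] w 0.0228
shift cm [ 0.54 -0.35  6.52] turn [-0.001  0.001  0.002] | per n=2
23888.0 (9, 0, 204, 240) [ 523.2 -469.6] [127.8 179.4] 3.141
11585.0 (554, 93, 86, 147) [575.3 -99.1] [ 68.5 118.5] 0.127
4886.0 (406, 146, 63, 94) [ 584.1 -224.8] [45.7 76.2] 3.091
1681.0 (350, 196, 54, 44) [ 601.5 -272.1] [36.6 42.6] 1.519
411.5 (350, 145, 16, 31) [ 553.8 -286.1] [11.5 23.4] 3.11
304.5 (287, 196, 15, 25) [ 589.9 -337.6] [11.2 20.3] 3.072
```

View pics/w18.png

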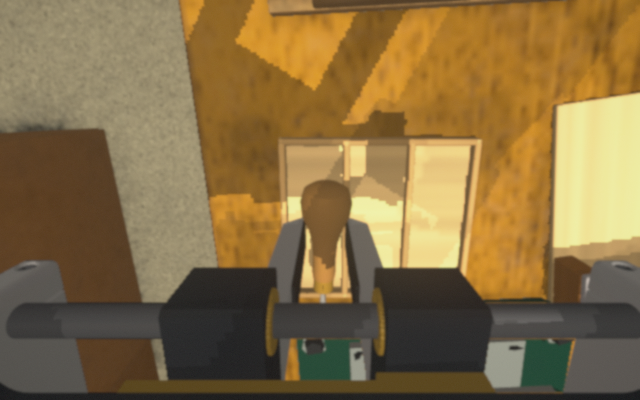

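Run:
```python
from seg import *
_,C=load('w18')
for u in (282.5,346.5,409.5,477): print(onz(C,u,143,.012).round(4))
for n in ('w3','w4','w7'):
    _,D=load(n); print(n,[proj(D,(.602-.0635*np.cos(-.05)-s*np.sin(-.05)*-1*-1, -.2693+.0032+s,.012)).round(0).tolist() for s in (-.0735,0.0735)])
im=cv2.imread('pics/w18.png'); print(cv2.cvtColor(im,cv2.COLOR_BGR2GRAY)[148,275:485].tolist())
im=cv2.imread('pics/w7.png'); print(cv2.cvtColor(im,cv2.COLOR_BGR2GRAY)[120,36:205].tolist())
```

```text
[ 0.5372 -0.3418  0.012 ]
[ 0.5397 -0.2942  0.012 ]
[ 0.5421 -0.2474  0.012 ]
[ 0.5446 -0.1972  0.012 ]
w3 [[124.0, 76.0], [224.0, 82.0]]
w4 [[15.0, 81.0], [115.0, 87.0]]
w7 [[43.0, 58.0], [191.0, 66.0]]
[88, 92, 100, 117, 134, 141, 142, 140, 131, 121, 122, 142, 159, 164, 165, 165, 166, 166, 167, 167, 165, 167, 166, 166, 167, 166, 167, 166, 166, 165, 164, 163, 164, 164, 164, 164, 164, 164, 163, 163, 164, 165, 164, 166, 166, 166, 167, 167, 167, 167, 165, 168, 167, 167, 167, 168, 166, 167, 168, 168, 166, 168, 170, 184, 209, 222, 219, 194, 164, 166, 184, 193, 193, 189, 190, 202, 214, 217, 218, 218, 218, 218, 218, 218, 218, 218, 218, 218, 217, 213, 190, 158, 140, 138, 137, 139, 139, 137, 137, 138, 137, 137, 136, 138, 138, 137, 138, 138, 137, 137, 136, 137, 137, 137, 139, 137, 137, 136, 138, 137, 138, 138, 137, 139, 137, 139, 138, 139, 138, 138, 133, 124, 109, 110, 135, 167, 185, 192, 193, 191, 196, 209, 216, 219, 218, 219, 218, 218, 216, 214, 212, 210, 210, 210, 209, 209, 209, 208, 210, 209, 210, 210, 210, 210, 210, 210, 210, 210, 209, 210, 210, 211, 211, 210, 211, 211, 211, 211, 211, 21
[... 293 characters left out ...]
, 224, 224, 224, 224, 224, 224, 225, 224, 224, 225, 225, 225, 225, 225, 225, 226, 226, 226, 226, 225, 226, 226, 226, 226, 226, 226, 226, 226, 226, 223, 215, 209, 205, 197, 174, 137, 111, 106, 134, 184, 217, 225, 227, 227, 227, 227, 227, 227, 227, 227, 227, 227, 227, 227, 227, 227, 227, 228, 227, 228, 227, 227, 227, 227, 227, 227, 227, 227, 227, 227, 227, 227, 227, 227, 226, 224, 219, 213, 209, 207, 197, 170, 131, 112, 133, 179, 210, 218, 219, 219, 219, 219, 219, 220, 219, 220, 220, 219, 220, 219, 219, 219, 219, 219, 219, 219, 219, 219, 220, 219, 220, 219, 220, 219, 219, 219, 220, 219, 219, 220, 220, 219, 218, 215, 210, 208, 206, 195, 165, 125, 100, 96, 104, 121, 136, 140, 142, 144, 146, 147]
```

Emit:
step_arm(increments="0.2 -0.45 1 0 0 0;0 0 2 0 0 0;0 0 1.5 0 0 0;0 0 0 0 0 0;0 0 0 0 0 0")

```text
time: 31.7
tool_pos: [0.5811, -0.3179, 0.0334]
ee_rot: [3.141, -0.0, 3.091]
wrist_force: [0.3, 0.1, -0.9]
width: 0.0226
```

Run:
```python
from seg import *
go((.582,-.3185,.0145,3.09))
```

```text
t 31.7 tcp [ 0.5811 -0.3179  0.0334] rpy [ 3.141 -0.     3.091] F [ 0.3  0.1 -0.9] w 0.0226
shift cm [-0.09 -0.06  1.89] turn [ 0.    -0.     0.001] | per n=1
```

Emit:
step_arm(increments="0 0 1 0 0 0;0 0 0.6 0 0 0;0 0 0.3 0 0 0;0 0 0 0 0 0;0 0 0 0 0 0")

```text
time: 32.2
tool_pos: [0.5813, -0.3179, 0.0146]
ee_rot: [3.142, 0.0, 3.091]
wrist_force: [0.2, 0.4, -0.4]
width: 0.0225
```

Run:
```python
from seg import *
go((.582,-.3185,.0145,3.09))
```

```text
t 32.2 tcp [ 0.5813 -0.3179  0.0146] rpy [3.142 0.    3.091] F [ 0.2  0.4 -0.4] w 0.0225
shift cm [-0.07 -0.05  0.01] turn [0.    0.    0.001] | per n=1
```

Emit:
step_arm(increments="0 0 0 0 0 0;0 0 0 0 0 0;0 0 0 0 0 0;0 0 0 0 0 0", claw=-0.05)

```text
time: 32.6
tool_pos: [0.5814, -0.318, 0.0148]
ee_rot: [-3.141, 0.0, 3.091]
wrist_force: [-0.4, 0.3, 0.8]
width: 0.0484
```

Emit:
step_arm(increments="0 0 -1 0 0 0;0 0 -3 0 0 0;0 0 -4 0 0 0;0 0 -4 0 0 0;0 0 -3.5 0 0 0")

```text
time: 33.1
tool_pos: [0.5815, -0.3181, 0.173]
ee_rot: [-3.14, 0.002, 3.091]
wrist_force: [0.5, 0.2, -0.3]
width: 0.0496
```

Emit:
step_arm(increments="0 0 -1 0 0 0.145;0 0 0 0 0 0.145;0 0 0 0 0 0.145;0 0 0 0 0 0.145;0 0 0 0 0 0.145", claw=-1)

```text
time: 33.6
tool_pos: [0.5813, -0.318, 0.1806]
ee_rot: [3.141, 0.001, 2.36]
wrist_force: [-0.1, 0.3, 0.8]
width: 0.086
```

Emit:
step_arm(increments="0 0 0 0 0 0.145;0 0 0 0 0 0.15;0 0 0 0 0 0;0 0 0 0 0 0")

```text
time: 34.0
tool_pos: [0.5813, -0.3179, 0.1802]
ee_rot: [3.141, 0.001, 2.075]
wrist_force: [-0.1, 0.4, 0.1]
width: 0.0937
```

Run:
```python
from seg import *
go((.416,-.028,.185,2.07))
```

```text
t 34.0 tcp [ 0.5813 -0.3179  0.1802] rpy [3.141e+00 1.000e-03 2.075e+00] F [-0.1  0.4  0.1] w 0.0937
shift cm [33.37 -0.48 -0.5 ] turn [0.    0.001 0.005] | per n=7
```

Emit:
step_arm(increments="3 0 0 0 0 0;4.5 0 0 0 0 0;4.5 0 0 0 0 0;4.5 0 0 0 0 0;4.5 -0.1 0 0 0 0")

```text
time: 34.5
tool_pos: [0.4786, -0.1327, 0.1798]
ee_rot: [3.141, 0.0, 2.074]
wrist_force: [0.7, 0.0, 0.5]
width: 0.094
```

Emit:
step_arm(increments="4.5 -0.1 0 0 0 0;4.5 -0.1 0 0 0 0;3.4 -0.1 0 0 0 0;0 0 0 0 0 0;0 0 0 0 0 0")

```text
time: 35.0
tool_pos: [0.4175, -0.0266, 0.1802]
ee_rot: [3.14, 0.002, 2.075]
wrist_force: [-0.1, -0.7, -0.7]
width: 0.0944
```

Run:
```python
from seg import *
im,C=wsnap('w19'); im=cv2.imread('pics/w19.png')
for hi in (10,12):
  h=cv2.cvtColor(im,cv2.COLOR_BGR2HSV); m=cv2.inRange(h,(0,140,60),(hi,255,255))|cv2.inRange(h,(172,140,60),(180,255,255)); m[240:]=0
  cs,_=cv2.findContours(m,cv2.RETR_EXTERNAL,cv2.CHAIN_APPROX_NONE)
  for c in cs:
    if cv2.contourArea(c)>200: print(cv2.contourArea(c),cv2.boundingRect(c),*rect(C,c,.014))
go((.4165,-.0285,.010,2.07))
top=snapshot('top')[:,:,::-1]; T=cam('top')
h=cv2.cvtColor(top.copy(),cv2.COLOR_BGR2HSV); u,v=proj(T,(.59,-.319,.018)).round(0).astype(int); print('bay far px',u,v,'mid',proj(T,(.595,-.27,.01)).round(0))
for r in range(v-12,v+13,3): print(r,h[r,u-20:u+10:3,1].tolist())
```

```text
832.5 (313, 147, 25, 55) [418.5 -28.6] [25.5 59.4] 2.064
900.0 (312, 147, 27, 55) [418.6 -28.5] [27.6 59.4] 2.073
t 35.05 tcp [ 0.4178 -0.0272  0.18  ] rpy [3.141e+00 1.000e-03 2.073e+00] F [ 0.   0.3 -0.2] w 0.0939
shift cm [-0.03 -0.2  17.  ] turn [0.001 0.001 0.003] | per n=4
bay far px 460 178 mid [445. 178.]
166 [89, 70, 70, 70, 88, 72, 69, 68, 72, 116]
169 [85, 63, 65, 65, 83, 67, 71, 66, 68, 120]
172 [84, 62, 61, 62, 77, 61, 107, 108, 62, 116]
175 [89, 66, 67, 67, 79, 71, 114, 122, 67, 117]
178 [90, 65, 64, 64, 73, 66, 110, 125, 63, 115]
181 [87, 66, 67, 68, 77, 69, 136, 136, 68, 114]
184 [52, 62, 70, 68, 78, 78, 147, 140, 90, 108]
187 [99, 95, 62, 75, 84, 83, 150, 140, 103, 111]
190 [98, 88, 40, 66, 76, 69, 85, 89, 70, 111]
```

Emit:
step_arm(increments="-0.3 0 3 0 0 0;0 0 4 0 0 0;0 0 4 0 0 0;0 0 3 0 0 0;0 0 1.3 0 0 0")

```text
time: 35.6
tool_pos: [0.4168, -0.03, 0.0231]
ee_rot: [-3.137, -0.004, 2.07]
wrist_force: [-0.4, -0.8, -0.0]
width: 0.0938
```

Emit:
step_arm(increments="0 0 0 0 0 0;0 0 0 0 0 0;0 0 0 0 0 0;0 0 0 0 0 0")

```text
time: 36.0
tool_pos: [0.4204, -0.0298, 0.0284]
ee_rot: [3.139, 0.002, 2.071]
wrist_force: [-0.4, -0.1, -0.8]
width: 0.0941
```

Run:
```python
from seg import *
go((.419,-.0298,.009,2.07))
```

```text
t 36.0 tcp [ 0.4204 -0.0298  0.0284] rpy [3.139e+00 2.000e-03 2.071e+00] F [-0.4 -0.1 -0.8] w 0.0941
shift cm [ 0.07 -0.13  1.94] turn [0.003 0.002 0.001] | per n=1
```

Emit:
step_arm(increments="0 -0.1 1 0 0 0;0 0 0.6 0 0 0;0 0 0.3 0 0 0;0 0 0 0 0 0;0 0 0 0 0 0")

```text
time: 36.5
tool_pos: [0.4179, -0.0298, 0.0074]
ee_rot: [-3.141, -0.0, 2.072]
wrist_force: [-0.9, -0.7, 0.4]
width: 0.0941
```

Emit:
step_arm(increments="0 0 0 0 0 0;0 0 0 0 0 0;0 0 0 0 0 0;0 0 0 0 0 0;0 0 0 0 0 0", claw=1)

```text
time: 37.0
tool_pos: [0.418, -0.0299, 0.0077]
ee_rot: [3.141, 0.0, 2.071]
wrist_force: [-0.1, -0.6, 0.1]
width: 0.0573
```

Emit:
step_arm(increments="0 0 0 0 0 0;0 0 0 0 0 0;0 0 0 0 0 0;0 0 0 0 0 0;0 0 0 0 0 0")

```text
time: 37.5
tool_pos: [0.4179, -0.0299, 0.0076]
ee_rot: [-3.142, -0.0, 2.071]
wrist_force: [0.2, 0.2, 0.3]
width: 0.0232
```

Emit:
step_arm(increments="0 0 0 0 0 0;0 0 0 0 0 0;0 0 0 0 0 0;0 0 0 0 0 0")

```text
time: 37.9
tool_pos: [0.4179, -0.0299, 0.0075]
ee_rot: [-3.142, -0.0, 2.071]
wrist_force: [-0.7, 0.1, -0.4]
width: 0.0234
```

Emit:
step_arm(increments="0 0 -1 0 0 0;0 0 -3 0 0 0;0 0 -4 0 0 0;0 0 -4 0 0 0;0 0 -2 0 0 0")

```text
time: 38.4
tool_pos: [0.4197, -0.0303, 0.1524]
ee_rot: [3.136, 0.005, 2.071]
wrist_force: [0.8, -0.4, -0.4]
width: 0.0235
```

Run:
```python
from seg import *
go((.5835,-.2205,.16,2.07))
```

```text
t 38.4 tcp [ 0.4197 -0.0303  0.1524] rpy [3.136 0.005 2.071] F [ 0.8 -0.4 -0.4] w 0.0235
shift cm [-24.55   5.24  -0.62] turn [0.005 0.005 0.001] | per n=6
```

Emit:
step_arm(increments="-3 0.8 0 0 0 0;-4.3 0.9 0 0 0 0;-4.3 0.9 0 0 0 0;-4.3 0.9 0 0 0 0;-4.3 0.9 0 0 0 0")

```text
time: 38.9
tool_pos: [0.5546, -0.1874, 0.1484]
ee_rot: [3.141, 0.001, 2.071]
wrist_force: [0.9, -0.4, -0.5]
width: 0.0231
```

Emit:
step_arm(increments="-4.3 0.8 0 0 0 -0.145;0 0 0 0 0 -0.145;0 0 0 0 0 -0.145;0 0 0 0 0 -0.145;0 0 0 0 0 -0.145")

```text
time: 39.4
tool_pos: [0.5813, -0.2201, 0.148]
ee_rot: [3.141, -0.0, 2.802]
wrist_force: [0.0, 0.2, -0.4]
width: 0.0237
```

Emit:
step_arm(increments="0 0 2 0 0 -0.145;0 0 3 0 0 -0.149;0 0 2 0 0 0;0 0 0 0 0 0;0 0 0 0 0 0")

```text
time: 39.9
tool_pos: [0.5813, -0.2199, 0.0781]
ee_rot: [3.141, 0.0, 3.09]
wrist_force: [0.3, -0.0, -1.0]
width: 0.0234
```

Run:
```python
from seg import *
im,C=wsnap('w20')
go((.585,-.221,.0145,3.09))
g=cv2.cvtColor(cv2.imread('pics/w20.png'),cv2.COLOR_BGR2GRAY)
u=proj(C,(.545,-.1965,.012)); print(u,[proj(C,(.545-.0516*-d,-.1975+d,.012)).round(0).tolist() for d in (-.049,-.098,-.147)])
r=int(u[1])+4; print(r,g[r,200:430:2].tolist())
```

```text
t 39.95 tcp [ 0.582  -0.2203  0.0792] rpy [-3.141e+00  2.000e-03  3.090e+00] F [ 0.7  0.1 -0.9] w 0.0235
shift cm [-0.29 -0.05  6.47] turn [-0.001  0.002  0.   ] | per n=2
[352.72367526 152.23095516] [[286.0, 152.0], [220.0, 152.0], [155.0, 152.0]]
156 [157, 158, 157, 158, 159, 160, 160, 161, 160, 157, 140, 137, 133, 106, 101, 142, 152, 152, 157, 159, 160, 160, 159, 159, 160, 159, 161, 162, 163, 161, 161, 161, 162, 162, 161, 162, 162, 158, 154, 152, 157, 159, 149, 136, 138, 125, 126, 157, 160, 162, 162, 157, 154, 150, 149, 150, 150, 151, 148, 128, 122, 122, 123, 123, 122, 124, 123, 124, 123, 124, 142, 196, 207, 205, 175, 143, 181, 185, 151, 104, 101, 91, 74, 73, 71, 71, 72, 72, 69, 65, 63, 63, 66, 69, 70, 72, 76, 79, 79, 78, 77, 98, 122, 127, 131, 134, 131, 127, 123, 120, 117, 118, 117, 116, 114]
```

Emit:
step_arm(increments="-0.2 -0.2 1.5 0 0 0;0 0 2 0 0 0;0 0 1.5 0 0 0;0 0 0.6 0 0 0;0 0 0 0 0 0")

```text
time: 40.45
tool_pos: [0.5823, -0.2217, 0.0202]
ee_rot: [3.141, -0.002, 3.09]
wrist_force: [-0.1, 0.2, -1.1]
width: 0.0234
```

Emit:
step_arm(increments="0 0 0.3 0 0 0;0 0 0.3 0 0 0;0 0 0 0 0 0;0 0 0 0 0 0")

```text
time: 40.85
tool_pos: [0.5833, -0.2221, 0.016]
ee_rot: [-3.141, 0.001, 3.091]
wrist_force: [-0.2, -0.2, -0.1]
width: 0.0233
```

Run:
```python
from seg import *
go((.585,-.2225,.0145,3.09))
```

```text
t 40.85 tcp [ 0.5833 -0.2221  0.016 ] rpy [-3.141e+00  1.000e-03  3.091e+00] F [-0.2 -0.2 -0.1] w 0.0233
shift cm [-0.17 -0.03  0.15] turn [-0.     0.001  0.001] | per n=1
```

Emit:
step_arm(increments="0 0 0.2 0 0 0;0 0 0 0 0 0;0 0 0 0 0 0")

```text
time: 41.15
tool_pos: [0.5831, -0.2219, 0.0135]
ee_rot: [3.141, -0.0, 3.09]
wrist_force: [0.9, -0.0, -0.3]
width: 0.0235
```

Emit:
step_arm(increments="0 0 0 0 0 0;0 0 0 0 0 0;0 0 0 0 0 0;0 0 0 0 0 0", claw=-0.05)

```text
time: 41.55
tool_pos: [0.5832, -0.222, 0.0136]
ee_rot: [3.142, 0.0, 3.09]
wrist_force: [0.2, -0.5, 0.5]
width: 0.0487
```

Emit:
step_arm(increments="0 0 -1 0 0 0;0 0 -3 0 0 0;0 0 -4 0 0 0;0 0 -4 0 0 0;0 0 -4 0 0 0")

```text
time: 42.05
tool_pos: [0.583, -0.2219, 0.1761]
ee_rot: [-3.141, 0.001, 3.09]
wrist_force: [0.3, -0.3, -0.5]
width: 0.0499
```

Emit:
step_arm(increments="-1 4 -3 0 0 0;-1 4 -3 0 0 0;-1 4 -3 0 0 0;-1 4 -3 0 0 0;-1 4 -2 0 0 0")

```text
time: 42.55
tool_pos: [0.6427, -0.0265, 0.3153]
ee_rot: [-3.141, 0.005, 3.09]
wrist_force: [0.5, -1.4, 0.6]
width: 0.0491
```

Emit:
step_arm(increments="0 4 0 0 0 0;0 4 0 0 0 0;0 0 0 0 0 0;0 0 0 0 0 0;0 0 0 0 0 0")

```text
time: 43.05
tool_pos: [0.6463, 0.051, 0.3116]
ee_rot: [-3.141, 0.0, 3.089]
wrist_force: [0.3, -0.8, -0.7]
width: 0.0497
```

Run:
```python
from seg import *
im,C=wsnap('w21'); im=cv2.imread('pics/w21.png'); go()
h=cv2.cvtColor(im,cv2.COLOR_BGR2HSV)
def show(k,m,z):
    m=m.copy(); m[270:]=0; m=cv2.morphologyEx(m,cv2.MORPH_OPEN,np.ones((3,3),np.uint8))
    cs,_=cv2.findContours(m,cv2.RETR_EXTERNAL,cv2.CHAIN_APPROX_NONE)
    for c in cs:
        if cv2.contourArea(c)>80: print(k,cv2.contourArea(c),cv2.boundingRect(c),*rect(C,c,z))
show('red',cv2.inRange(h,(0,150,60),(10,255,255)),.018)
def bx(x0,x1,y0,y1):
    P=np.array([proj(C,(x,y,.012)) for x in(x0,x1) for y in(y0,y1)]); m=np.zeros(h.shape[:2],np.uint8); a=P.min(0).astype(int).clip(0);b=P.max(0).astype(int); m[a[1]:b[1],a[0]:b[0]]=255; return m
t=bx(.53,.68,-.36,-.17)
show('handle',cv2.inRange(h,(8,115,60),(24,255,255))&t,.018)
show('blue',cv2.inRange(h,(105,60,60),(125,255,255)),.03)
show('block',cv2.bitwise_not(cv2.inRange(h,(20,60,190),(40,150,255)))&bx(.535,.645,.05,.22),.028)
show('jar',cv2.inRange(h,(0,0,0),(180,90,255))&bx(.56,.72,.28,.46),.111)
print('jar top expected px',proj(C,(.6085,.339,.111)),'bottom',proj(C,(.6085,.339,.028)))
```

```text
t 43.1 tcp [0.6464 0.0506 0.3115] rpy [-3.141  0.     3.089] F [ 0.8 -0.7  0.5] w 0.0492
red 257.0 (276, 258, 33, 12) [818.7  -9.9] [19.2 50.8] 1.518
red 107.5 (314, 257, 14, 12) [819.4  35.2] [17.2 20.8] 1.785
red 516.0 (116, 98, 22, 42) [ 582.2 -224. ] [28.9 57.6] 2.942
handle 16745.5 (24, 77, 154, 112) [ 602.6 -270.6] [156.5 245.3] 1.518
blue 384.0 (406, 92, 21, 47) [598.7 179.1] [24.4 61.7] 3.078
blue 402.0 (349, 81, 14, 49) [581.1  96.3] [16.5 63.2] 3.085
block 3167.0 (319, 73, 54, 78) [590.   83.4] [ 74.3 102.8] 3.089
block 2617.0 (391, 72, 47, 75) [591.  175.9] [64.1 96.2] 0.029
block 81.0 (319, 65, 31, 5) [530.3  69.8] [ 5.  39.7] 1.518
jar 688.5 (526, 182, 91, 11) [687.2 344. ] [ 12.3 108.7] 1.518
jar 357.0 (567, 109, 25, 24) [609.2 341.5] [25.5 27.2] 1.518
jar 1303.0 (515, 101, 54, 34) [603.  297.3] [35.6 57.7] 1.448
jar top expected px [576.9507046  120.05884012] bottom [532.4139582  116.32594404]
```

Run:
```python
from seg import *
im,C=load('w21'); h=cv2.cvtColor(im,cv2.COLOR_BGR2HSV)
a=proj(C,(.60,-.319,.018)); u,v=a.round(0).astype(int); print(u,v, [proj(C,(.54,y,.012)).round(0).tolist() for y in(-.3415,-.294)])
print('sat')
for r in range(v-50,v+46,6): print(r,h[r,u-24:u+30:3,1].tolist())
```

```text
63 135 [[39.0, 92.0], [73.0, 90.0]]
sat
85 [199, 195, 198, 200, 197, 195, 198, 189, 184, 187, 196, 194, 195, 192, 193, 190, 189, 185]
91 [129, 137, 127, 122, 120, 125, 128, 128, 125, 120, 118, 119, 132, 136, 121, 123, 122, 119]
97 [130, 135, 110, 87, 92, 94, 110, 108, 106, 102, 97, 92, 124, 128, 94, 82, 82, 82]
103 [153, 130, 157, 164, 164, 163, 166, 163, 162, 158, 135, 119, 119, 135, 117, 95, 96, 96]
109 [180, 127, 146, 163, 164, 165, 165, 164, 161, 158, 152, 123, 125, 132, 124, 92, 86, 88]
115 [196, 143, 135, 142, 158, 165, 164, 165, 165, 162, 144, 121, 105, 121, 132, 99, 81, 82]
121 [192, 176, 126, 132, 108, 119, 165, 165, 163, 160, 134, 121, 90, 107, 131, 113, 83, 81]
127 [194, 190, 136, 136, 112, 84, 104, 162, 162, 160, 144, 120, 85, 91, 124, 128, 89, 81]
133 [194, 186, 167, 129, 130, 100, 84, 134, 162, 163, 157, 122, 95, 81, 116, 133, 101, 79]
139 [188, 187, 186, 138, 136, 109, 86, 96, 158, 163, 162, 144, 112, 84, 102, 136, 115, 83]
145 [192, 191, 190, 164, 136, 124, 84, 75, 102, 179, 179, 168, 113, 75, 79, 127, 125, 84]
151 [196, 192, 191, 182, 132, 132, 102, 82, 82, 82, 70, 74, 91, 81, 82, 114, 135, 104]
157 [195, 194, 195, 186, 151, 137, 126, 95, 88, 90, 87, 48, 95, 88, 87, 100, 133, 123]
163 [198, 195, 188, 184, 161, 132, 130, 104, 85, 85, 83, 63, 46, 91, 82, 84, 119, 130]
169 [189, 192, 184, 189, 186, 144, 132, 117, 93, 91, 90, 88, 60, 91, 87, 88, 108, 133]
175 [186, 192, 193, 194, 193, 174, 133, 127, 120, 115, 112, 111, 113, 110, 111, 110, 113, 131]
```

```bash
python3 -c "
from bench import *
print(close_job(), get_obs()['time'])"
```

```text
the job is handed in; nothing more can be done
the job is handed in; nothing more can be done
```

I put everything away and handed the job in at about 43 s of the 125 s.

- **Cat block:** I drew it 60 mm forward along the jig board, saw it clear of the bridge, then lifted it into the right-hand bay of the wide tray.
- **Fish block:** it lies flat in the other bay of that tray.
- **Jar:** it stands in the stand's well.
- **Cutters:** the rightmost pale one is in the far right bay of the cutter tray and the red one in the far left, with the middle bay empty.

**Last checks:**
- **Blocks:** the final wrist picture puts each in its own bay.
- **Red cutter:** its handle is at (0.582, -0.224), inside its bay.
- **Pale cutter:** its handle and gouge lie inside their bay in that picture.
- **Jar:** its cap is within about 3 mm of where an upright jar's cap should be.
- **Robot:** the gripper was clear of everything, and the highest wrist force I read was about 3 N.

**Disagreements along the way:**
- **Cat block height:** one two-view measurement came out at an impossible 69 mm because of a shadowed corner. I ignored it and relied on the bridge height, which measured 42–44 mm against the 43 mm given.
- **Pale cutter height:** slanted views gave 21–24 mm instead of 14 mm, so I measured its position from overhead instead.
- **Cutter tray position:** estimates differed by about 3 mm, well within the slack in the bays.
- **Viewing limit:** I had used all 16 picture views by the end, so I made the final checks from colour masks and pixel values rather than by eye.

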